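# Reload the cartridge feeder

### The arm

A 7-joint arm with a two-finger parallel gripper is mounted at the origin on the work surface. World frame = base frame: x ahead of the robot, y to its left, z up, the work surface at z = 0. Lengths are in m, angles in rad, forces in N, time in s.
With the tool pointing down it reaches from about 0.4 to 0.875 m from the base axis. Payload 19.3 kg.
Tool frame: the origin (TCP) lies between the finger pads; the fingertips stand 14 mm ahead of it and the grasp point (between the pads) lies 5 mm behind it; z points along the fingers, y is the line along which they close (so a half turn about z gives the same grasp; the last joint's range is limited). The gripper opens to 85 mm and grips with 20 to 120 N. Pads are 22 mm wide; open, the fingers measure 114 mm over their backs; the gripper's body (76 mm by 85 mm) begins 54 mm behind the grasp point. The pads swing forward as they close: fully open they stand 13 mm farther back than shut.
Start: joints at [1.072, 0.521, -0.036, 1.599, 0.021, 1.021, -0.113], TCP at [0.26, -0.568, 0.245] pointing down, gripper open.
Joint ranges: [-2.91, 2.91], [-0.3, 2.13], [-1.5, 1.42], [0.17, 2.43], [-1.26, 4.41], [0.16, 1.93], [-2.52, 2.52]. Speed limits (rad/s): [1.89, 1.89, 2.39, 2.39, 3.01, 3.01, 3.01].

### API

Orientations are given as a unit quaternion [w, x, y, z].
In Python, from rig import env gives the robot as it stands.
- The arm moves only by the tool send_rows, never from a script. Its argument "motion" is a list of rows, each an object with "gripper": the opening, from 0 (shut) to 1 (fully open); "slide": the shift along the tool's x, y, z in cm, a list of three; "spin": the turn about the tool's z in degrees. In form: [{"gripper": gripper, "slide": [tx, ty, tz], "spin": spin}, ...]. A call has 1 to 8 rows; each row shifts and turns the commanded pose from where the row before left it, along the tool's axes as they then stand; what a row does not reach is not made up. A row lasts 1/8 s, in which the tool goes at most 62.5 mm and 10.7 degrees, less where a joint would pass 70% of its speed; a pose out of reach is approached as far as the arm can. A call is refused whole if a number of a shift passes 6.25 or a number of a turn 10.7, either way. A call with a gripper value outside its range is refused whole. The fingers move at their own pace and stop on an object; "force" is the grip in N (left out, the last holds). Time passes only in rows, so rows that do not move let the fingers close. It gives the time, the measured TCP pose, the force, the opening and the grip force at its end, in the units of the state.
- env.get_state(): the state, without advancing time (a new reading comes with each control period).
- env.read_camera(name): name is "scene" or "top" or "wrist"; returns a dict with "image" (480x640x3 uint8, red, green, blue), "camera_matrix" (3x3 intrinsics, pixels), "extrinsics" (4x4, takes a point from world to camera coordinates); the wrist camera has in their place "hand_eye" (4x4, takes a point from camera to tool coordinates, whose origin is the TCP and whose axes are the flange's). Camera axes: x right, y down, z forward; pixel columns grow to the right and rows downward; lengths in m; the calibration is good to about 2 mm. A picture is of the moment at which its call begins: read the wrist's pose just before it. There is no depth.
- env.close_job(): hands the job in; it is judged then, once.
Trained networks look in the newest picture that a camera, given by its name, has taken for a name from the list of things; names that differ only in an ending like _2 or _b are one class to them, and where a whole thing is asked for, a point or a joint stands for the part that bears it (a point fixed in the world has none). Each returns a list of dicts, best first, with "score" (0 to 1); they miss things now and then, are a little off and sometimes report something else, mostly with a low value. They report only what shows in the picture. A call takes as long as a camera call. They do not tell look-alikes from the thing itself.
- env.outline_of(camera, target): "pixels" (480x640 bool, what is visible of it) and "bbox" ([centre column, centre row, width, height] in pixels, round what is visible of it).
- env.pinpoint(camera, target): "position" ([row, column] in pixels: a listed point, or the origin of a listed thing).
The state is a dict: "time": time; "joint_positions": joint angles; "joint_velocities": joint speeds; "joint_torque": joint torques, N m; "tool_pos": TCP position; "orientation": TCP orientation; "ft_force": force on the tool from outside, world axes, zero at the start; "wrist_torque": the same for the moment, N m; "gripper_width": opening from 0.0 (shut) to 1.0 (fully open); "grasp_force": force on a finger pad.
Only numpy, scipy, OpenCV 4.12 (cv2) and the standard library are available. Lean on these libraries where they do the work, as an engineer would, in place of code of your own. Each camera call takes 0.05 s, during which the arm holds its last target. There are 200 camera calls.

### The job

Reload the feeder: swing the reader arm well clear, about square to the track, then pull the follower back by its knob and hook the knob sideways into the notch so that it stays back. Move the used cartridge from the track into the steel tray and stand every fresh white block-shaped cartridge from the bench upright in the track between follower and gate, broad side across. When all are in, unhook the knob so that the follower closes on them and swing the reader arm back in line over the track, leaving the other things on the bench where they are.

Things in the scene. Friction and masses are not known exactly. Their poses are not given: they have to be found in the camera images.
- feeder: Cartridge feeder: fixed dark steel base plate 320 x 145 x 12 mm with a grey open-topped track for upright cartridges. Origin: at bench height under the track's middle line. x runs along the track towards the gate, y across it to the side of the follower's knob, z up. Track floor at z = 12 mm; side walls from x = -150 to +76 mm, inner faces at y = +-31 mm, tops at z = 43 mm.
- gate (a point): Middle of the gate's inner face at track-floor level: the fixed plate that closes the +x end of the track, at the feeder's x = +76 mm; 12 mm thick, top 75 mm above the bench. Axes as the feeder's.
- notch (a point): Point where the knob's post rests when hooked back: feeder x = -126, y = 64 mm, 44 mm above the bench. The slot rail (y = 56 to 82 mm, top 44 mm high) runs beside the track from x = +70 back to x = -118 mm; the notch is the gap behind its end (x = -118 to -150 mm), into which the post can be moved sideways.
- follower (a joint): Sprung follower, a black block as wide as the track, top 75 mm high. 0 = fully forward; grows to 0.174 m as it is pulled back along the feeder's -x; its face is at x = 66 mm minus this. The spring pushes it to the gate with 8 N forward, 11.5 N pulled back, slowed by a damper (55 N per m/s). Hooked in the notch it rests at 0.162 m.
- catch (a joint): Sideways position of the knob: 0 = in the slot, free to run along the track; grows to 0.018 m along the feeder's +y, into the notch, possible only with the follower pulled back past 0.162 m. Over 0.010 m in the notch the rail's end holds the follower back until the knob is pushed back along -y (about 6 N). Light friction, no sideways spring.
- knob (a point): Grip point of the follower's upright black knob (21 mm diameter, from 68 to 110 mm above the bench): on its axis, 90 mm above the bench, 30 mm behind the follower's face and 46 mm to the feeder's +y of the middle line (64 mm in the notch).
- follower_face (a point): Point on the follower's pushing face at the middle of the track, 50 mm above the bench; axes as the feeder's.
- reader_arm (a joint): Angle of the hinged reader arm: 0 = lying along and over the track; grows counter-clockwise seen from above, to 1.9 rad, as it swings out to the feeder's -y side; 1.57 = square to the track. Stays where it is left. Its underside is 108 mm above the bench and passes above loaded cartridges.
- reader_handle (a point): Grip point of the upright black handle near the free end of the reader arm: 21 mm diameter, from 122 to 172 mm above the bench; the point is on its axis 150 mm above the bench and 150 mm from the hinge.
- reader_hinge (a point): The reader arm's vertical hinge axis, on a post beyond the gate (feeder x = 115, y = 0 mm), 108 mm above the bench.
- cart1_c (a point): Centre, half-way up, of a fresh white block-shaped reagent cartridge with a grey band, standing upright: 34 mm (its x) x 52 mm (its y) x 80 mm tall, plus a round neck 26 mm wide, 8 mm high; about 110 g, foot-heavy. The point is 40 mm above its underside. In the track its y goes across the track, either way round. There are two to four of them; None throughout if absent.
- cart2_c (a point): Centre, half-way up, of a fresh white block-shaped reagent cartridge with a grey band, standing upright: 34 mm (its x) x 52 mm (its y) x 80 mm tall, plus a round neck 26 mm wide, 8 mm high; about 110 g, foot-heavy. The point is 40 mm above its underside. In the track its y goes across the track, either way round. There are two to four of them; None throughout if absent.
- cart3_c (a point): Centre, half-way up, of a fresh white block-shaped reagent cartridge with a grey band, standing upright: 34 mm (its x) x 52 mm (its y) x 80 mm tall, plus a round neck 26 mm wide, 8 mm high; about 110 g, foot-heavy. The point is 40 mm above its underside. In the track its y goes across the track, either way round. There are two to four of them; None throughout if absent.
- cart4_c (a point): Centre, half-way up, of a fresh white block-shaped reagent cartridge with a grey band, standing upright: 34 mm (its x) x 52 mm (its y) x 80 mm tall, plus a round neck 26 mm wide, 8 mm high; about 110 g, foot-heavy. The point is 40 mm above its underside. In the track its y goes across the track, either way round. There are two to four of them; None throughout if absent.
- used_c (a point): Centre, half-way up, of the used cartridge, which at the start stands in the track between follower and gate: same size, shape and look as a fresh one, but lighter (60 g). It may stand or lie in the tray.
- tray_in (a point): Centre of the inner floor (4 mm above the bench) of the shallow open steel tray fixed to the bench for used cartridges: 150 mm (its x) x 120 mm (its y) outside, walls 4 mm thick and 26 mm high.
- beaker: Bystander, to be left alone: an empty glass beaker, 68 mm wide, 85 mm tall. Origin at its underside.
- amber_bottle: Bystander, to be left alone: an amber glass bottle, 64 mm wide, 140 mm tall. Origin at its underside.
- reagent_bottle: Bystander, to be left alone: a round white bottle with a blue cap, 64 mm wide, 100 mm tall. Origin at its underside.
- jar: Bystander, to be left alone: a small glass jar with a white lid, 60 mm wide and tall. Origin at its underside.
- boss_clamp: Bystander, to be left alone: a steel clamp boss with a blue thumbscrew, 90 mm long, 30 mm high, lying. Origin at its underside.
- lab_spatula: Bystander, to be left alone: a steel spatula, 170 mm long, lying. Origin at its underside.
- flask: Bystander, to be left alone: a conical flask, 72 mm wide, 107 mm tall. Origin at its underside.
Not all that is in view belongs to the job. What is shaped like the part that bears cart1_c but green or yellow is not meant. What is shaped like the part that bears used_c but pink or yellow is not meant.

How it is judged:
By the outcome, as a careful person would: the job done as asked, in the order asked, and still so for the second after the job is handed in, with the robot touching nothing.
Of cart1, cart2, cart3, cart4 only 2 to 4 are there at a start; the rules pass over those that are not, and their reading is None.
At some moment in a run one of cart1, cart2, cart3, cart4 may be knocked a few centimetres aside while the robot is not near it.
It also fails if it takes over 210 s, if anything falls off the work surface, if the arm or the gripper's body presses on something with over 40 N, if the wrist force passes 120 N, or if a joint passes its speed limit or range.

## Working session

There is one attempt and no reset: what is moved stays moved. The work goes in short steps, Python scripts to look and compute and a tool call to move; the robot and the scene stay as the last step left them, time stands still between calls to the robot, and variables do not carry over. Pictures are saved under pics/ and viewed, at most 16 in all, crops included, and the job is handed in when it is done.

Besides the shell and the picture viewer there is one more tool, called after "Request:" as name(argument=value, ...) on one line, values as JSON. send_rows: Moves the arm, as the interface text tells. Its arguments: {"type":"object","properties":{"motion":{"type":"array","items":{"type":"object","properties":{"gripper":{"type":"number"},"slide":{"type":"array","items":{"type":"number"}},"spin":{"type":"number"}}}},"force":{"type":"number"}},"required":["motion"]}

```bash
ls; mkdir -p pics
cat > h.py <<'E'
import numpy as np,cv2
from rig import env
from scipy.spatial.transform import Rotation as R
def st():
    s=env.get_state(); q=s['orientation']
    return s,np.array(s['tool_pos']),R.from_quat([q[1],q[2],q[3],q[0]]).as_matrix()
def cam(n):
    s,p,M=st(); c=env.read_camera(n); K=np.array(c['camera_matrix'])
    if n=='wrist':
        T=np.eye(4);T[:3,:3]=M;T[:3,3]=p; E=np.linalg.inv(T@np.array(c['hand_eye']))
    else: E=np.array(c['extrinsics'])
    return c['image'],K,E
def save(img,f): cv2.imwrite('pics/'+f,cv2.cvtColor(img,cv2.COLOR_RGB2BGR))
def ray(rc,K,E,z):
    d=E[:3,:3].T@np.linalg.inv(K)@np.array([rc[1],rc[0],1.]); o=-E[:3,:3].T@E[:3,3]
    return (o+d*(z-o[2])/d[2])
def proj(P,K,E):
    v=K@(E[:3,:3]@np.array(P)+E[:3,3]); return v[1]/v[2],v[0]/v[2]
E
python3 - <<'E'
from h import *
s,p,M=st(); print(p,M.round(3),s['time'])
Z=dict(cart1_c=.04,used_c=.052,tray_in=.004,gate=.012,notch=.044,knob=.09,follower_face=.05,reader_handle=.15,reader_hinge=.108,feeder=0,beaker=0,amber_bottle=0,reagent_bottle=0,jar=0,boss_clamp=0,lab_spatula=0,flask=0)
for n in('top','scene'):
    I,K,E=cam(n); save(I,n+'0.png')
    print(n,'campos',(-E[:3,:3].T@E[:3,3]).round(3))
    for t,z in Z.items():
        for r in env.pinpoint(n,t)[:6]:
            if r['score']>.2: print(t,round(r['score'],2),np.round(r['position']),ray(r['position'],K,E,z)[:2].round(3))
E
```

```text
pics
[ 0.25969324 -0.56812924  0.24471125] [[ 0.909  0.416 -0.001]
 [ 0.416 -0.909  0.001]
 [-0.    -0.001 -1.   ]] 0.0
top campos [0.342 0.021 1.325]
cart1_c 0.76 [277. 268.] [0.441 0.185]
cart1_c 0.66 [306. 323.] [0.369 0.038]
cart1_c 0.58 [242. 250.] [0.535 0.238]
cart1_c 0.4 [312. 264.] [0.351 0.192]
used_c 0.75 [163. 310.] [0.752 0.083]
used_c 0.74 [242. 362.] [ 0.54  -0.062]
used_c 0.67 [248. 496.] [ 0.533 -0.41 ]
tray_in 0.83 [254. 179.] [0.503 0.437]
gate 0.57 [246. 355.] [ 0.533 -0.045]
notch 0.78 [275. 430.] [ 0.458 -0.24 ]
knob 0.58 [260. 380.] [ 0.49  -0.104]
follower_face 0.72 [243. 367.] [ 0.539 -0.074]
reader_handle 0.87 [224. 399.] [ 0.572 -0.144]
reader_handle 0.43 [169. 248.] [0.704 0.233]
reader_handle 0.37 [316. 463.] [ 0.352 -0.296]
reader_hinge 0.6 [238. 342.] [ 0.539 -0.007]
feeder 0.79 [243. 380.] [ 0.546 -0.114]
beaker 0.71 [314. 263.] [0.345 0.199]
amber_bottle 0.66 [319. 156.] [0.326 0.488]
reagent_bottle 0.7 [165. 244.] [0.76  0.269]
jar 0.74 [315. 386.] [ 0.352 -0.131]
boss_clamp 0.56 [186. 452.] [ 0.711 -0.31 ]
lab_spatula 0.75 [307. 224.] [0.362 0.305]

[... 648 characters left out ...]
 0.26 [266. 291.] [ 0.581 -0.031]
reader_handle 0.9 [232. 241.] [ 0.573 -0.153]
reader_hinge 0.9 [241. 303.] [ 0.542 -0.004]
reader_hinge 0.31 [228. 389.] [0.468 0.205]
feeder 0.62 [264. 266.] [ 0.544 -0.109]
beaker 0.67 [238. 373.] [0.407 0.166]
beaker 0.6 [228. 388.] [0.36  0.205]
amber_bottle 0.92 [229. 482.] [0.327 0.467]
reagent_bottle 0.78 [348. 400.] [0.75  0.262]
reagent_bottle 0.59 [230. 482.] [0.332 0.468]
reagent_bottle 0.42 [277. 473.] [0.506 0.437]
jar 0.74 [203. 209.] [ 0.336 -0.331]
jar 0.7 [215. 274.] [ 0.358 -0.127]
jar 0.26 [261. 265.] [ 0.533 -0.115]
boss_clamp 0.6 [302. 179.] [ 0.7   -0.299]
lab_spatula 0.87 [237. 425.] [0.38  0.309]
flask 0.97 [201. 207.] [ 0.33  -0.339]
```

View pics/top0.png

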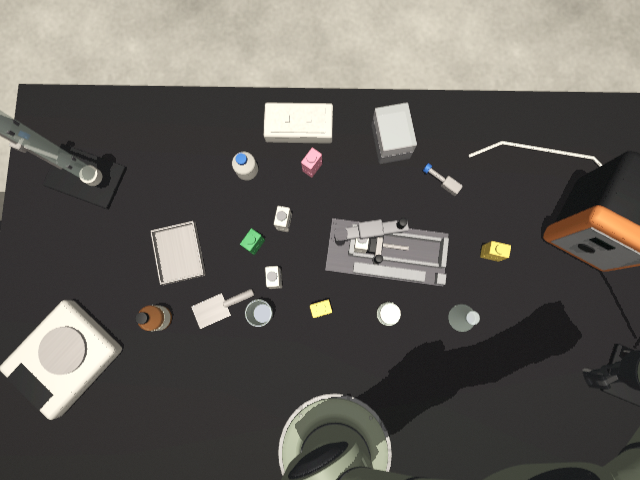

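View pics/scene0.png

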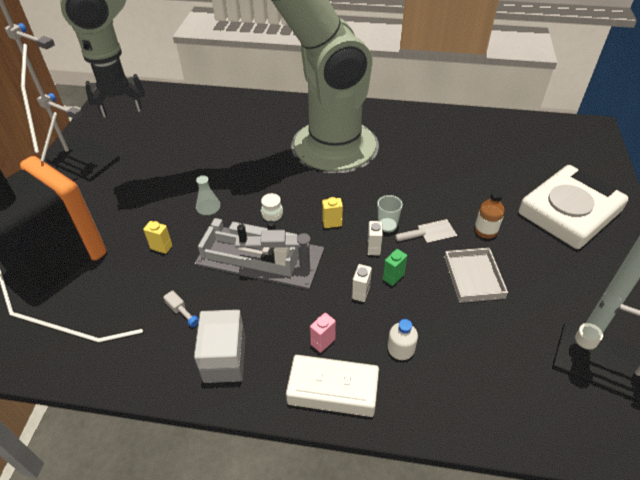

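Two fresh white cartridges (top view about row 218/col 283 and row 277/col 273). The used one is in the track; green, yellow and pink are decoys. The reader arm starts at about 0.3 rad. I'll move the wrist camera over the feeder.

Request:
send_rows(motion=[{"gripper": 1,"slide": [4.8,-2.8,-1.8],"spin": 4},{"slide": [5.0,-2.6,-1.8],"spin": 4},{"slide": [5.2,-2.2,-1.8],"spin": 4},{"slide": [5.3,-1.8,-1.8],"spin": 4},{"slide": [5.4,-1.4,-1.8],"spin": 4},{"slide": [5.5,-1.0,-1.8],"spin": 4},{"slide": [5.5,-0.6,-1.8],"spin": 4},{"slide": [5.5,-0.2,-1.8],"spin": 4}])

```text
schema error: expected keys gripper, slide, spin
```

```bash
cat >> h.py <<'E'
Z=dict(cart1_c=.04,used_c=.052,gate=.012,notch=.044,knob=.09,follower_face=.05,reader_handle=.15,reader_hinge=.108,feeder=0)
def look(n,f=None,names=Z,th=.3):
    I,K,E=cam(n)
    if f: save(I,f)
    for t in names:
        for r in env.pinpoint(n,t)[:5]:
            if r['score']>th: print(n,t,round(r['score'],2),np.round(r['position']),ray(r['position'],K,E,Z[t])[:2].round(4))
def pose():
    s,p,M=st(); print('t',s['time'],'tcp',p.round(4),'yaw_x',np.degrees(np.arctan2(M[1,0],M[0,0])).round(2),'w',s['gripper_width'],'gf',s['grasp_force'],'ft',np.round(s['ft_force'],1), 'z',M[:,2].round(3))
def togo(x,y,z,yawx=None):
    s,p,M=st(); d=M.T@(np.array([x,y,z])-p); a=np.degrees(np.arctan2(M[1,0],M[0,0]))
    sp=None if yawx is None else round((-(yawx-a)+90)%180-90,2)
    print('togo cm',(d*100).round(2),'world cm',((np.array([x,y,z])-p)*100).round(2),'spin',sp)
E
python3 -c "
from h import *
pose(); print(np.round(st()[0]['joint_positions'],2)); look('wrist','w1.png')"
```

```text
t 1.8 tcp [ 0.2598 -0.5684  0.2453] yaw_x 24.56 w 1.0014485027039786 gf 0.0 ft [-0.3  0.2 -0.8] z [-0.  0. -1.]
[ 1.07  0.52 -0.04  1.6   0.02  1.02 -0.11]
```

Request:
send_rows(motion=[{"gripper": 1,"slide": [4.8,-2.8,-1.8],"spin": 4},{"gripper": 1,"slide": [5.0,-2.6,-1.8],"spin": 4},{"gripper": 1,"slide": [5.2,-2.2,-1.8],"spin": 4},{"gripper": 1,"slide": [5.3,-1.8,-1.8],"spin": 4},{"gripper": 1,"slide": [5.4,-1.4,-1.8],"spin": 4},{"gripper": 1,"slide": [5.5,-1.0,-1.8],"spin": 4},{"gripper": 1,"slide": [5.5,-0.6,-1.8],"spin": 4},{"gripper": 1,"slide": [5.5,-0.2,-1.8],"spin": 4}])

```text
time: 3.3
tool_pos: [0.638, -0.3736, 0.3904]
orientation: [0.0, 0.998, -0.065, 0.0]
ft_force: [0.9, -0.6, 0.0]
gripper_width: 1.003
grasp_force: 0.0
```

```bash
python3 -c "
from h import *
pose(); print(np.round(st()[0]['joint_positions'],2)); look('wrist','w1.png')"
```

```text
t 3.3 tcp [ 0.638  -0.3736  0.3904] yaw_x -7.51 w 1.0033420043261083 gf 0.0 ft [ 0.9 -0.6  0. ] z [ 0.001 -0.    -1.   ]
[ 0.44  0.64  0.02  1.02 -0.01  1.47 -1.24]
wrist used_c 0.71 [265. 359.] [ 0.5313 -0.4132]
wrist gate 0.76 [279.  89.] [ 0.5448 -0.0376]
wrist notch 0.74 [324. 230.] [ 0.4659 -0.231 ]
wrist knob 0.8 [331. 113.] [ 0.4979 -0.1   ]
wrist reader_handle 0.92 [285. 109.] [ 0.5783 -0.1493]
wrist reader_handle 0.52 [384. 188.] [ 0.4527 -0.2044]
wrist reader_hinge 0.94 [307.   9.] [ 0.5526 -0.    ]
wrist feeder 0.55 [273. 150.] [ 0.5386 -0.1176]
```

Request:
send_rows(motion=[{"gripper": 1,"slide": [-3,-4.4,0],"spin": 0},{"gripper": 1,"slide": [-3,-4.4,0],"spin": 0},{"gripper": 1,"slide": [-3,-4.4,0],"spin": 0},{"gripper": 1,"slide": [-3,-4.4,0],"spin": 0},{"gripper": 1,"slide": [-3,-4.4,0],"spin": 0},{"gripper": 1,"slide": [0,0,0],"spin": 0}])

```text
time: 4.55
tool_pos: [0.5147, -0.1341, 0.3905]
orientation: [-0.0, 0.998, -0.063, 0.001]
ft_force: [0.8, -0.9, 0.4]
gripper_width: 1.001
grasp_force: 0.0
```

```bash
python3 -c "
from h import *
pose(); look('wrist','w2.png')"
```

```text
t 4.55 tcp [ 0.5147 -0.1341  0.3905] yaw_x -7.22 w 1.0011147842095545 gf 0.0 ft [ 0.8 -0.9  0.4] z [ 0.002  0.001 -1.   ]
wrist cart1_c 0.92 [200.  25.] [0.5412 0.2342]
wrist cart1_c 0.91 [308. 203.] [0.3688 0.042 ]
wrist cart1_c 0.9 [266.  92.] [0.4453 0.1743]
wrist used_c 0.93 [167. 250.] [ 0.5484 -0.0566]
wrist used_c 0.91 [146. 545.] [ 0.5292 -0.4061]
wrist notch 0.64 [215. 401.] [ 0.4643 -0.2328]
wrist knob 0.98 [212. 290.] [ 0.4951 -0.0995]
wrist follower_face 0.59 [171. 266.] [ 0.541  -0.0747]
wrist reader_handle 0.79 [132. 330.] [ 0.5778 -0.1527]
wrist reader_handle 0.32 [216. 399.] [ 0.4896 -0.2105]
wrist reader_hinge 0.85 [176. 188.] [0.5513 0.0009]
wrist feeder 0.81 [165. 304.] [ 0.5379 -0.1184]
```

View pics/w2.png

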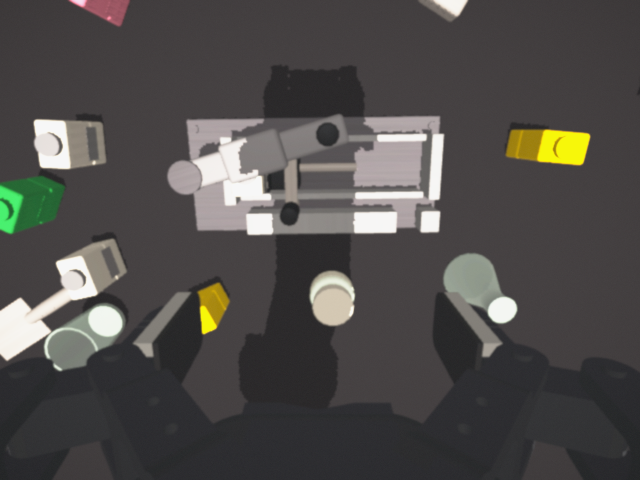

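```bash
cat >> h.py <<'E'
H=np.array([.5513,.0009]);YAW=84.5;c_,s_=np.cos(np.radians(YAW)),np.sin(np.radians(YAW))
XF=np.array([c_,s_]);YF=np.array([-s_,c_]);O=H-.115*XF
def f2w(x,y): return O+x/1000*XF+y/1000*YF
def w2f(p): d=np.array(p[:2])-O; return (np.array([d@XF,d@YF])*1000).round(1)
E
python3 -c "
from h import *
togo(.5768,-.1469,.148,-5.5)
s,p,M=st()
a=np.radians(np.linspace(-80.2,-3,9)); P=H+.15*np.c_[np.cos(a),np.sin(a)]
y=np.radians(-5.5);x=np.array([np.cos(y),np.sin(y)]);yy=np.array([np.sin(y),-np.cos(y)])
for d in np.diff(P,axis=0)*100: print((d@x).round(2),(d@yy).round(2))"
```

```text
togo cm [ 6.16  0.16 24.1 ] world cm [  6.08  -0.95 -24.1 ] spin -1.96
2.37 -0.87
2.19 -1.25
1.95 -1.6
1.65 -1.91
1.31 -2.16
0.93 -2.35
0.52 -2.47
0.1 -2.52
```

Request:
send_rows(motion=[{"gripper": 1,"slide": [3,0.1,2],"spin": -1},{"gripper": 1,"slide": [3.15,0.05,3.5],"spin": -0.8},{"gripper": 1,"slide": [0,0,5.6],"spin": 0},{"gripper": 1,"slide": [0,0,5],"spin": 0},{"gripper": 1,"slide": [0,0,5],"spin": 0},{"gripper": 1,"slide": [0,0,3],"spin": 0},{"gripper": 1,"slide": [0,0,0],"spin": 0}])

```text
time: 5.92
tool_pos: [0.5758, -0.1458, 0.1464]
orientation: [-0.0, 0.999, -0.049, -0.002]
ft_force: [1.2, 0.3, 0.6]
gripper_width: 0.996
grasp_force: 0.0
```

```bash
python3 -c "
from h import *
pose(); togo(.5768,-.1469,.148,-5.5)
look('wrist','w3.png',['reader_handle'])"
```

```text
t 5.925 tcp [ 0.5758 -0.1458  0.1464] yaw_x -5.64 w 0.9964176949186887 gf 0.0 ft [1.2 0.3 0.6] z [-0.004  0.001 -1.   ]
togo cm [ 0.11  0.1  -0.16] world cm [ 0.1  -0.11  0.16] spin -0.14
wrist reader_handle 0.88 [320. 329.] [ 0.5763 -0.1499]
```

Request:
send_rows(force=30, motion=[{"gripper": 0.1,"slide": [0,0,0],"spin": 0},{"gripper": 0.1,"slide": [0,0,0],"spin": 0},{"gripper": 0.1,"slide": [0,0,0],"spin": 0},{"gripper": 0.1,"slide": [0,0,0],"spin": 0},{"gripper": 0.1,"slide": [0,0,0],"spin": 0},{"gripper": 0.1,"slide": [0,0,0],"spin": 0}])

```text
time: 6.78
tool_pos: [0.5775, -0.1502, 0.1495]
orientation: [0.002, 0.999, -0.051, 0.002]
ft_force: [3.2, -21.1, 4.4]
gripper_width: 0.236
grasp_force: 33.3
```

```bash
python3 -c "
from h import *
pose()"
```

```text
t 6.775 tcp [ 0.5775 -0.1502  0.1495] yaw_x -5.8 w 0.2357105387375303 gf 33.33539038896561 ft [  3.2 -21.1   4.4] z [ 0.003 -0.005 -1.   ]
```

Request:
send_rows(motion=[{"gripper": 0.1,"slide": [2.37,-0.37,0],"spin": 0},{"gripper": 0.1,"slide": [2.19,-1.25,0],"spin": 0},{"gripper": 0.1,"slide": [1.95,-1.6,0],"spin": 0},{"gripper": 0.1,"slide": [1.65,-1.91,0],"spin": 0},{"gripper": 0.1,"slide": [0,0,0],"spin": 0}])

```text
time: 7.4
tool_pos: [0.6671, -0.105, 0.1494]
orientation: [0.002, 0.999, -0.049, 0.004]
ft_force: [19.7, -16.1, -3.3]
gripper_width: 0.238
grasp_force: 32.4
```

Request:
send_rows(motion=[{"gripper": 0.1,"slide": [1.6,-1.9,0],"spin": 0},{"gripper": 0.1,"slide": [1.2,-2.2,0],"spin": 0},{"gripper": 0.1,"slide": [0.6,-2.47,0],"spin": 0},{"gripper": 0.1,"slide": [0.1,-2.52,0],"spin": 0},{"gripper": 0.1,"slide": [0,0,0],"spin": 0}])

```text
time: 8.02
tool_pos: [0.7081, -0.0133, 0.149]
orientation: [-0.001, 0.999, -0.048, 0.001]
ft_force: [7.1, 0.8, 1.2]
gripper_width: 0.233
grasp_force: 33.0
```

```bash
python3 -c "
from h import *
from scipy.optimize import least_squares
pose()
P=np.array([[.5775,-.1502],[.6671,-.105],st()[1][:2]])
r=least_squares(lambda h:np.hypot(*(P-h).T)-.15,H); print(r.x,r.fun)"
```

```text
t 8.025 tcp [ 0.7081 -0.0133  0.149 ] yaw_x -5.48 w 0.23252887347758772 gf 32.99776554107666 ft [7.1 0.8 1.2] z [ 0.003  0.001 -1.   ]
[ 0.5585482  -0.00142601] [-2.37644793e-05  3.68788073e-05 -2.37536947e-05]
```

Request:
send_rows(motion=[{"gripper": 1,"slide": [0,0,0],"spin": 0},{"gripper": 1,"slide": [0,0,0],"spin": 0},{"gripper": 1,"slide": [0,0,0],"spin": 0},{"gripper": 1,"slide": [0,0,0],"spin": 0},{"gripper": 1,"slide": [0,0,-4],"spin": 0},{"gripper": 1,"slide": [0,0,-6],"spin": 0},{"gripper": 1,"slide": [-1,0.5,-6],"spin": 0},{"gripper": 1,"slide": [-4,2,-4],"spin": 0}])

```text
time: 9.02
tool_pos: [0.6551, -0.0352, 0.3504]
orientation: [-0.0, 0.999, -0.048, 0.001]
ft_force: [-0.6, -1.2, 0.4]
gripper_width: 0.999
grasp_force: 0.0
```

Request:
send_rows(motion=[{"gripper": 1,"slide": [-5,3,0],"spin": 0},{"gripper": 1,"slide": [-5,3,0],"spin": 0},{"gripper": 1,"slide": [-5,3,0],"spin": 0},{"gripper": 1,"slide": [-3,2,0],"spin": 0},{"gripper": 1,"slide": [0,0,0],"spin": 0}])

```text
time: 9.65
tool_pos: [0.4629, -0.1291, 0.3491]
orientation: [0.0, 0.999, -0.051, 0.0]
ft_force: [1.8, -0.5, -1.1]
gripper_width: 1.0
grasp_force: 0.0
```

```bash
cat >> h.py <<'E'
H[:]=[.5513,-.0014]; O=H-.115*XF
E
python3 -c "
from h import *
pose(); look('wrist','w4.png')"
```

```text
t 9.65 tcp [ 0.4629 -0.1291  0.3491] yaw_x -5.8 w 0.9998159909748996 gf 0.0 ft [ 1.8 -0.5 -1.1] z [ 0.001 -0.001 -1.   ]
wrist cart1_c 0.79 [284. 185.] [0.365  0.0426]
wrist cart1_c 0.7 [233.  61.] [0.4427 0.1755]
wrist cart1_c 0.39 [118. 171.] [0.5567 0.0217]
wrist used_c 0.87 [119. 240.] [ 0.5478 -0.0552]
wrist used_c 0.74 [104. 572.] [ 0.528  -0.4032]
wrist notch 0.58 [181. 410.] [ 0.4637 -0.2334]
wrist knob 0.77 [169. 281.] [ 0.4951 -0.0952]
wrist knob 0.7 [123. 302.] [ 0.537 -0.121]
wrist follower_face 0.9 [120. 260.] [ 0.5455 -0.0752]
wrist reader_hinge 0.88 [118. 172.] [ 0.5528 -0.0036]
wrist feeder 0.65 [122. 300.] [ 0.5394 -0.1155]
```

View pics/w4.png

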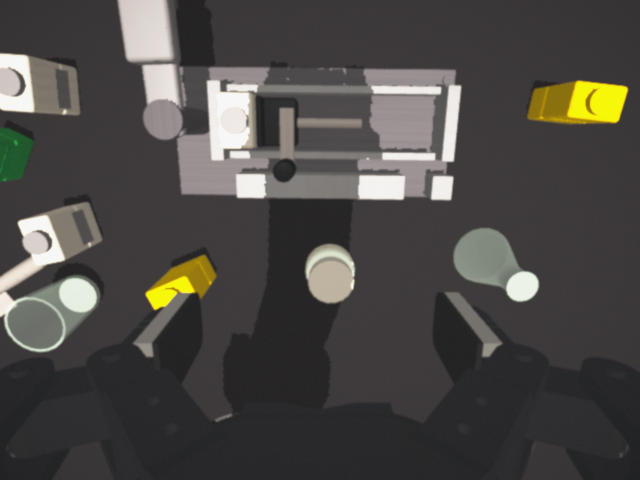

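```bash
python3 -c "
from h import *
print(O)
for n,p in dict(knob=(.4951,-.0974),notch=(.464,-.2331),used=(.5481,-.0559),ff=(.5433,-.075),feeder=(.5387,-.117),hinge=(.552,-.0014)).items(): print(n,w2f(p))
k=f2w(12,46); print(k); togo(k[0],k[1],.091,-5.5)"
```

```text
[ 0.54027774 -0.11587056]
knob [14.1 46.7]
notch [-124.    64.7]
used [60.4 -2. ]
ff [41.   0.9]
feeder [-1.3  1.5]
hinge [115.1  -0.7]
[ 0.49563966 -0.0995169 ]
togo cm [ 2.8  -3.08 25.71] world cm [  3.08   2.79 -25.71] spin -0.11
```

Request:
send_rows(motion=[{"gripper": 1,"slide": [1.4,-1.5,3],"spin": 0},{"gripper": 1,"slide": [1.4,-1.6,4],"spin": 0},{"gripper": 1,"slide": [0,0,5.5],"spin": 0},{"gripper": 1,"slide": [0,0,5],"spin": 0},{"gripper": 1,"slide": [0,0,5],"spin": 0},{"gripper": 1,"slide": [0,0,3.1],"spin": 0},{"gripper": 0.1,"slide": [0,0,0],"spin": 0},{"gripper": 0.1,"slide": [0,0,0],"spin": 0}], force=40)

```text
time: 11.15
tool_pos: [0.4962, -0.0996, 0.0934]
orientation: [0.0, 0.999, -0.049, 0.001]
ft_force: [-0.3, -0.3, 1.0]
gripper_width: 0.602
grasp_force: 0.0
```

Request:
send_rows(motion=[{"gripper": 0.1,"slide": [0,0,0],"spin": 0},{"gripper": 0.1,"slide": [0,0,0],"spin": 0},{"gripper": 0.1,"slide": [0,0,0],"spin": 0},{"gripper": 0.1,"slide": [0,0,0],"spin": 0}], force=40)

```text
time: 11.65
tool_pos: [0.4961, -0.0999, 0.0935]
orientation: [0.0, 0.999, -0.049, 0.001]
ft_force: [-1.9, -1.4, 11.0]
gripper_width: 0.232
grasp_force: 38.7
```

```bash
python3 -c "
from h import *
pose();print(w2f(st()[1])); k=f2w(-130.,46); togo(*k,.091,-5.5)"
```

```text
t 11.65 tcp [ 0.4961 -0.0999  0.0935] yaw_x -5.65 w 0.23183449533728617 gf 38.699716329574585 ft [-1.9 -1.4 11. ] z [ 0.002 -0.    -1.   ]
[11.7 45.5]
togo cm [-0.02 14.17  0.25] world cm [ -1.41 -14.1   -0.25] spin -0.15
```

Request:
send_rows(motion=[{"gripper": 0.1,"slide": [0,1.5,0],"spin": 0},{"gripper": 0.1,"slide": [0,2,0],"spin": 0},{"gripper": 0.1,"slide": [0,2,0],"spin": 0},{"gripper": 0.1,"slide": [0,2,0],"spin": 0},{"gripper": 0.1,"slide": [0,2,0],"spin": 0},{"gripper": 0.1,"slide": [0,2,0],"spin": 0},{"gripper": 0.1,"slide": [0,2,0],"spin": 0},{"gripper": 0.1,"slide": [0,1,0],"spin": 0}])

```text
time: 12.65
tool_pos: [0.4805, -0.2426, 0.0933]
orientation: [-0.001, 0.999, -0.049, -0.001]
ft_force: [-11.5, 17.6, 21.7]
gripper_width: 0.231
grasp_force: 40.6
```

```bash
python3 -c "
from h import *
pose();print(w2f(st()[1]))"
```

```text
t 12.65 tcp [ 0.4805 -0.2426  0.0933] yaw_x -5.61 w 0.23066704720250697 gf 40.57651340961456 ft [-11.5  17.6  21.7] z [-0.002  0.002 -1.   ]
[-131.9   47.4]
```

Request:
send_rows(motion=[{"gripper": 0.1,"slide": [-0.7,0,0],"spin": 0},{"gripper": 0.1,"slide": [-0.7,0,0],"spin": 0},{"gripper": 0.1,"slide": [-0.6,0,0],"spin": 0},{"gripper": 0.1,"slide": [0,0,0],"spin": 0}])

```text
time: 13.15
tool_pos: [0.4622, -0.2405, 0.0934]
orientation: [-0.001, 0.999, -0.049, 0.001]
ft_force: [0.6, 10.8, 9.3]
gripper_width: 0.231
grasp_force: 39.4
```

```bash
python3 -c "
from h import *
pose();print(w2f(st()[1]))"
```

```text
t 13.15 tcp [ 0.4622 -0.2405  0.0934] yaw_x -5.56 w 0.23072975933021636 gf 39.373512268066406 ft [ 0.6 10.8  9.3] z [ 0.002  0.001 -1.   ]
[-131.5   65.8]
```

Request:
send_rows(motion=[{"gripper": 0.1,"slide": [0,-0.5,0],"spin": 0},{"gripper": 0.1,"slide": [0,0,0],"spin": 0},{"gripper": 1,"slide": [0,0,0],"spin": 0},{"gripper": 1,"slide": [0,0,0],"spin": 0},{"gripper": 1,"slide": [0,0,0],"spin": 0},{"gripper": 1,"slide": [0,0,0],"spin": 0},{"gripper": 1,"slide": [0,0,-4],"spin": 0},{"gripper": 1,"slide": [0,0,-6],"spin": 0}])

```text
time: 14.15
tool_pos: [0.4611, -0.2366, 0.1924]
orientation: [-0.001, 0.999, -0.049, -0.002]
ft_force: [1.8, -0.0, 1.0]
gripper_width: 1.001
grasp_force: 0.0
```

Request:
send_rows(motion=[{"gripper": 1,"slide": [0,0,-6],"spin": -10},{"gripper": 1,"slide": [0,0,-6],"spin": -10},{"gripper": 1,"slide": [0,0,-3],"spin": -10},{"gripper": 1,"slide": [0,0,0],"spin": -10},{"gripper": 1,"slide": [0,0,0],"spin": -10},{"gripper": 1,"slide": [0,0,0],"spin": -10},{"gripper": 1,"slide": [0,0,0],"spin": -10},{"gripper": 1,"slide": [0,0,0],"spin": -10}])

```text
time: 15.15
tool_pos: [0.4618, -0.237, 0.3422]
orientation: [-0.0, 0.795, 0.607, -0.0]
ft_force: [0.4, -0.5, 0.2]
gripper_width: 0.998
grasp_force: 0.0
```

```bash
python3 -c "
from h import *
pose(); print(np.round(st()[0]['joint_positions'],2));look('wrist','w5.png',['used_c','knob','follower_face'])
print(w2f((.464,-.233)),f2w(59,0))
togo(*f2w(55,0),.2,84.5)
"
```

```text
t 15.15 tcp [ 0.4618 -0.237   0.3422] yaw_x 74.68 w 0.9982442959094106 gf 0.0 ft [ 0.4 -0.5  0.2] z [-0.  0. -1.]
[ 0.61  0.27 -0.31  1.74  0.09  1.15  0.  ]
wrist used_c 0.68 [314. 408.] [ 0.5289 -0.4057]
wrist knob 0.89 [193. 314.] [ 0.4609 -0.231 ]
wrist follower_face 0.92 [152. 372.] [ 0.5296 -0.211 ]
[-123.9   64.7] [ 0.54593264 -0.05714219]
togo cm [19.21  3.24 14.22] world cm [  8.38  17.59 -14.22] spin -10.4
```

View pics/w5.png

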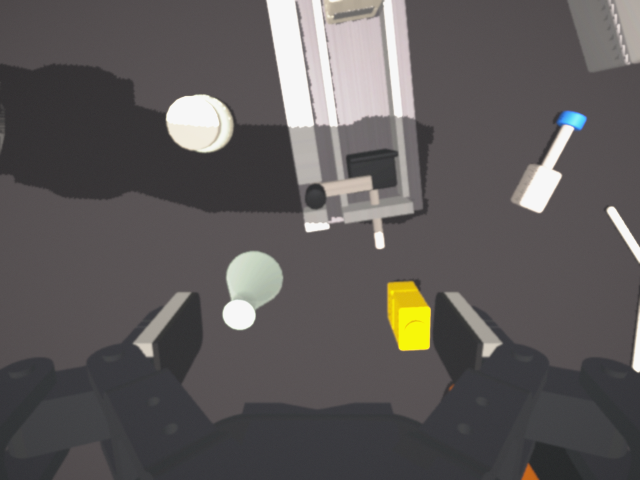

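The knob is hooked in the notch and the follower is back. Next is the used cartridge.

Request:
send_rows(motion=[{"gripper": 1,"slide": [4.8,0.8,1.5],"spin": 0},{"gripper": 1,"slide": [4.8,0.8,1.5],"spin": 0},{"gripper": 1,"slide": [4.8,0.8,1.5],"spin": 0},{"gripper": 1,"slide": [4.8,0.8,1.5],"spin": 0},{"gripper": 1,"slide": [0,0,0],"spin": -10.2},{"gripper": 1,"slide": [0,0,0],"spin": 0}])

```text
time: 16.1
tool_pos: [0.5445, -0.0604, 0.2821]
orientation: [-0.0, 0.741, 0.672, -0.0]
ft_force: [-0.1, -1.4, -0.5]
gripper_width: 1.002
grasp_force: 0.0
```

```bash
python3 -c "
from h import *
pose(); look('wrist','w6.png',['used_c','cart1_c','reader_hinge'])
for n in ('wrist','top'):
  I,K,E=cam(n)
  for r in env.outline_of(n,'cart1_c')+(env.outline_of(n,'used_c') if n=='top' else []):
    px=r['pixels'].astype(np.uint8); m=px>0
    c=np.median(I[m],axis=0); print(n,round(r['score'],2),r['bbox'],c)
  if n=='wrist': cv2.imwrite('pics/x.png',I)
for n in ('top','scene'): look(n,None,['cart1_c'])
togo(*f2w(55,0),.078,84.5)
"
```

```text
t 16.1 tcp [ 0.5445 -0.0604  0.2821] yaw_x 84.39 w 1.0018913427680471 gf 0.0 ft [-0.1 -1.4 -0.5] z [-0.001  0.    -1.   ]
wrist used_c 0.92 [195. 316.] [ 0.5444 -0.053 ]
wrist used_c 0.78 [ 16. 552.] [0.7554 0.0776]
wrist used_c 0.41 [244. 317.] [ 0.5413 -0.1012]
wrist cart1_c 0.96 [106. 109.] [0.3641 0.0446]
wrist reader_hinge 0.58 [136. 317.] [0.5512 0.0011]
wrist 0.72 [103.8, 101.2, 101.8, 77.2] [200. 166.  10.]
top 0.84 [321.8, 309.2, 19.5, 16.2] [255. 255. 164.]
top 0.82 [273.1, 277.4, 16.5, 20.5] [221. 221. 212.]
top 0.54 [252.4, 243.6, 24.5, 24.0] [120. 206. 133.]
top 0.22 [474.0, 315.8, 12.2, 17.3] [206. 210. 207.]
top 0.96 [311.4, 163.0, 18.9, 29.4] [238. 173. 186.]
top 0.95 [496.9, 251.6, 30.1, 20.1] [235.  216.5 115.5]
top 0.65 [356.4, 247.4, 5.4, 13.6] [141. 136. 127.]
top cart1_c 0.73 [308. 323.] [0.364  0.0383]
top cart1_c 0.62 [240. 249.] [0.5399 0.241 ]
top cart1_c 0.59 [275. 273.] [0.4486 0.173 ]
scene cart1_c 0.96 [213. 335.] [0.3631 0.0512]
scene cart1_c 0.65 [266. 396.] [0.5315 0.2357]
scene cart1_c 0.62 [237. 377.] [0.4391 0.1774]
togo cm [-0.04  0.11 20.43] world cm [  0.11  -0.05 -20.43] spin 0.04
```

View pics/w6.png

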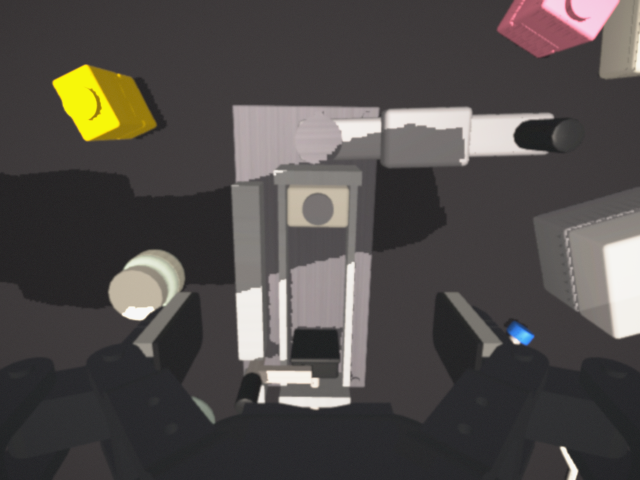

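Request:
send_rows(motion=[{"gripper": 1,"slide": [0,0,6],"spin": 0},{"gripper": 1,"slide": [0,0,6],"spin": 0},{"gripper": 1,"slide": [0,0,5],"spin": 0},{"gripper": 1,"slide": [0,0,3.4],"spin": 0},{"gripper": 0.4,"slide": [0,0,0],"spin": 0},{"gripper": 0.4,"slide": [0,0,0],"spin": 0},{"gripper": 0.4,"slide": [0,0,0],"spin": 0},{"gripper": 0.4,"slide": [0,0,0],"spin": 0}], force=30)

```text
time: 17.75
tool_pos: [0.5452, -0.0608, 0.0796]
orientation: [0.001, 0.74, 0.673, 0.001]
ft_force: [-2.3, -0.5, 10.7]
gripper_width: 0.605
grasp_force: 32.6
```

Request:
send_rows(motion=[{"gripper": 0.4,"slide": [0,0,0],"spin": 0},{"gripper": 0.4,"slide": [0,0,-2],"spin": 0},{"gripper": 0.4,"slide": [0,0,-4],"spin": 0},{"gripper": 0.4,"slide": [0,0,-5],"spin": 0},{"gripper": 0.4,"slide": [0,0,-6],"spin": 0},{"gripper": 0.4,"slide": [0,0,-6],"spin": 0}])

```text
time: 18.5
tool_pos: [0.5441, -0.0606, 0.3111]
orientation: [0.0, 0.74, 0.673, 0.0]
ft_force: [0.7, -0.7, -1.0]
gripper_width: 0.601
grasp_force: 31.6
```

```bash
python3 -c "
from h import *
pose()
I,K,E=cam('top'); print([(round(r['score'],2),ray(r['position'],K,E,.004)[:2].round(3)) for r in env.pinpoint('top','tray_in')])
r=env.outline_of('top','tray_in')[0]; c,_=cv2.findContours(r['pixels'].astype(np.uint8),0,2); c=max(c,key=cv2.contourArea); b=cv2.boxPoints(cv2.minAreaRect(c)); print([ray((v,u),K,E,.026)[:2].round(3) for u,v in b])
togo(.503,.437,.25)
"
```

```text
t 18.5 tcp [ 0.5441 -0.0606  0.3111] yaw_x 84.57 w 0.601318420512097 gf 31.641899943351746 ft [ 0.7 -0.7 -1. ] z [ 0.001 -0.    -1.   ]
[(0.91, array([0.513, 0.435])), (0.49, array([ 0.741, -0.012]))]
[array([0.358, 0.538]), array([0.36 , 0.442]), array([0.298, 0.437]), array([0.295, 0.533])]
togo cm [49.14 -8.99  6.12] world cm [-4.24 49.77 -6.19] spin None
```

Request:
send_rows(motion=[{"gripper": 0.4,"slide": [4,-0.7,0],"spin": 0},{"gripper": 0.4,"slide": [5.4,-1,0],"spin": 0},{"gripper": 0.4,"slide": [5.4,-1,0],"spin": 0},{"gripper": 0.4,"slide": [5.4,-1,0],"spin": 0},{"gripper": 0.4,"slide": [5.4,-1,0],"spin": 0},{"gripper": 0.4,"slide": [5.4,-1,0],"spin": 0},{"gripper": 0.4,"slide": [5.4,-1,0],"spin": 0},{"gripper": 0.4,"slide": [5.4,-1,0],"spin": 0}])

```text
time: 19.65
tool_pos: [0.5069, 0.3641, 0.3076]
orientation: [0.0, 0.74, 0.673, -0.001]
ft_force: [0.6, -1.2, 0.2]
gripper_width: 0.602
grasp_force: 31.7
```

Request:
send_rows(motion=[{"gripper": 0.4,"slide": [5,-1,0],"spin": 0},{"gripper": 0.4,"slide": [2,0,0],"spin": 0},{"gripper": 0.4,"slide": [0,0,0],"spin": 0}])

```text
time: 20.02
tool_pos: [0.503, 0.4346, 0.3071]
orientation: [-0.0, 0.739, 0.674, -0.001]
ft_force: [0.3, -0.3, -0.1]
gripper_width: 0.604
grasp_force: 31.7
```

```bash
python3 -c "
from h import *
pose(); print(np.round(st()[0]['joint_positions'],2))
Z['tray_in']=.004
look('wrist','w7.png',['tray_in','cart1_c'])
togo(.506,.437,.075)
"
```

```text
t 20.025 tcp [0.503  0.4346 0.3071] yaw_x 84.7 w 0.6038429294659104 gf 31.68980062007904 ft [ 0.3 -0.3 -0.1] z [-0.002 -0.001 -1.   ]
[-0.47  0.58 -0.54  1.39  0.3   1.25 -1.12]
wrist tray_in 0.91 [185. 320.] [0.5069 0.4402]
wrist cart1_c 0.91 [362. 362.] [0.5382 0.2356]
wrist cart1_c 0.87 [414. 288.] [0.4438 0.1707]
togo cm [ 0.51  0.12 23.3 ] world cm [  0.16   0.48 -23.3 ] spin None
```

View pics/w7.png

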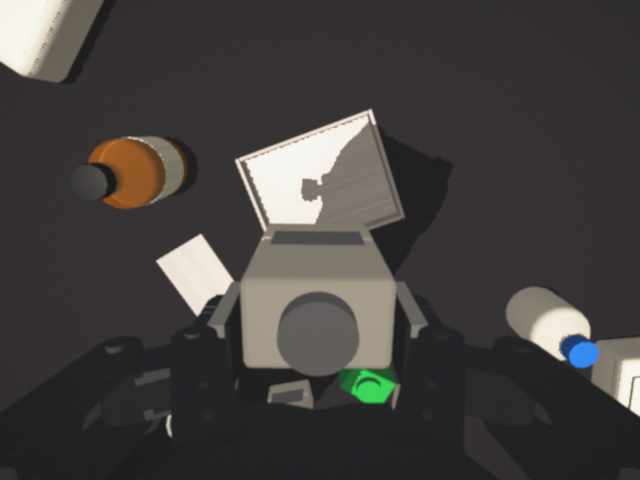

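Request:
send_rows(motion=[{"gripper": 0.4,"slide": [0.5,0.1,5],"spin": 0},{"gripper": 0.4,"slide": [0,0,6],"spin": 0},{"gripper": 0.4,"slide": [0,0,6],"spin": 0},{"gripper": 0.4,"slide": [0,0,4],"spin": 0},{"gripper": 0.4,"slide": [0,0,2.2],"spin": 0},{"gripper": 0.4,"slide": [0,0,0],"spin": 0}])

```text
time: 20.92
tool_pos: [0.5056, 0.4375, 0.0758]
orientation: [0.0, 0.74, 0.673, -0.001]
ft_force: [-0.1, -0.2, -0.6]
gripper_width: 0.602
grasp_force: 31.7
```

```bash
python3 -c "
from h import *
pose()"
```

```text
t 20.925 tcp [0.5056 0.4375 0.0758] yaw_x 84.53 w 0.602490084508145 gf 31.69149398803711 ft [-0.1 -0.2 -0.6] z [-0.001 -0.001 -1.   ]
```

Request:
send_rows(motion=[{"gripper": 0.4,"slide": [0,0,0.3],"spin": 0},{"gripper": 1,"slide": [0,0,0],"spin": 0},{"gripper": 1,"slide": [0,0,0],"spin": 0},{"gripper": 1,"slide": [0,0,0],"spin": 0},{"gripper": 1,"slide": [0,0,0],"spin": 0},{"gripper": 1,"slide": [0,0,-4],"spin": 0},{"gripper": 1,"slide": [0,0,-6],"spin": 0},{"gripper": 1,"slide": [0,0,-6],"spin": 0}])

```text
time: 21.92
tool_pos: [0.5053, 0.4381, 0.2351]
orientation: [-0.0, 0.74, 0.673, -0.0]
ft_force: [0.8, 0.1, -0.4]
gripper_width: 0.996
grasp_force: 0.0
```

Request:
send_rows(motion=[{"gripper": 1,"slide": [-2,0,-5.5],"spin": 0},{"gripper": 1,"slide": [-5,0,-2],"spin": 0},{"gripper": 1,"slide": [-6,0,0],"spin": 0},{"gripper": 1,"slide": [-6,0,0],"spin": 0},{"gripper": 1,"slide": [-6,0,0],"spin": 0},{"gripper": 1,"slide": [-6,0,0],"spin": 0},{"gripper": 1,"slide": [-4,0,0],"spin": 0},{"gripper": 1,"slide": [0,0,0],"spin": 0}])

```text
time: 22.92
tool_pos: [0.4723, 0.0869, 0.3086]
orientation: [0.001, 0.741, 0.671, -0.0]
ft_force: [0.1, 1.1, -0.0]
gripper_width: 0.997
grasp_force: 0.0
```

```bash
cat >> h.py <<'E'
def boxes(n,f,names=('cart1_c','used_c')):
    "pose (x,y,yaw) of white cartridges: fit projected hull of box to a white-ish outline"
    from scipy.optimize import minimize
    I,K,E=cam(n); save(I,f); out=[]
    for t in names:
        for r in env.outline_of(n,t):
            px=r['pixels']; c=np.median(I[px],axis=0); print(t,round(r['score'],2),np.round(r['bbox']),c, 'white' if np.ptp(c)<35 else 'coloured')
            if np.ptp(c)>35 or r['score']<.3: continue
            b=r['bbox']; p0=ray((b[1],b[0]),K,E,.045)[:2]
            def mask(v):
                a=v[2];X=np.array([np.cos(a),np.sin(a)]);Y=np.array([-X[1],X[0]])
                q=[proj([*(np.array(v[:2])+i*.017*X+j*.026*Y),z],K,E)[::-1] for i in(-1,1) for j in(-1,1) for z in(0,.08)]
                q+=[proj([*(np.array(v[:2])+.013*np.array([np.cos(k),np.sin(k)])),.088],K,E)[::-1] for k in np.arange(0,6.3,.6)]
                h=cv2.convexHull((np.array(q)*16).astype(np.int32)); m=np.zeros(px.shape,np.uint8); cv2.fillConvexPoly(m,h,1,cv2.LINE_8,4); return m>0
            f_=lambda v:-(mask(v)&px).sum()/max(1,(mask(v)|px).sum())
            best=min((minimize(f_,[*p0,a],method='Nelder-Mead',options=dict(initial_simplex=np.array([*p0,a])+np.array([[0,0,0],[.02,0,0],[0,.02,0],[0,0,.3]]))) for a in np.arange(0,3.1,.52)),key=lambda o:o.fun)
            print('  fit',best.x[:2].round(4),'yaw',(np.degrees(best.x[2])%180).round(1),'iou',round(-best.fun,3))
E
python3 -c "
from h import *
pose(); boxes('wrist','w8.png')"
```

```text
t 22.925 tcp [0.4723 0.0869 0.3086] yaw_x 84.31 w 0.9969742094041414 gf 0.0 ft [ 0.1  1.1 -0. ] z [ 0.    -0.001 -1.   ]
cart1_c 0.69 [220. 246.  66.  69.] [197. 159.  10.] coloured
cart1_c 0.68 [378.  35.  78.  71.] [ 90. 235. 117.] coloured
cart1_c 0.6 [277. 111.  65.  49.] [247. 247. 246.] white
  fit [0.4449 0.1715] yaw 94.7 iou 0.949
cart1_c 0.58 [479. 328. 322. 195.] [143. 135. 136.] white
  fit [ 0.6735 -0.0435] yaw 92.9 iou 0.117
used_c 0.84 [593. 180.  94.  61.] [170.  93. 106.] coloured
```

View pics/w8.png

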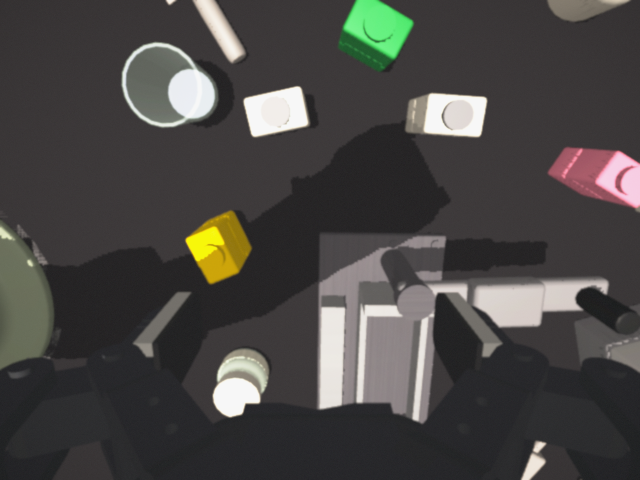

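Run:
```python
import h
from h import *
I,K,E=cam('wrist')
class Fake: pass
sat=np.ptp(I.astype(int),axis=2); m=((I.min(2)>110)&(sat<45)).astype(np.uint8)
n,l,s,c=cv2.connectedComponentsWithStats(m)
print([(i,s[i].tolist()) for i in range(1,n) if s[i][4]>800])
i=l[115,450]; px=l==i
b=s[i]; bb=[b[0]+b[2]/2,b[1]+b[3]/2,b[2],b[3]]
real=env.outline_of
class P:
    def __getattr__(s,a): return getattr(env,a)
    def outline_of(s,n,t): return [dict(score=1,pixels=px,bbox=bb)]
h.env=P(); boxes('wrist','w9.png',['cart1_c'])
h.env=env
Z['beaker']=.0; look('wrist',None,['beaker']); pose(); togo(.4449,.1715,.068,4.7)
```

```text
[(2, [192, 0, 54, 67, 1381]), (8, [123, 47, 94, 85, 3071]), (9, [244, 91, 66, 51, 2443]), (10, [408, 98, 80, 45, 2907]), (16, [317, 240, 151, 183, 13978]), (20, [473, 285, 135, 48, 3847]), (27, [212, 352, 56, 67, 2662])]
cart1_c 1 [448. 120.  80.  45.] [234. 227. 217.] white
  fit [0.6019 0.1534] yaw 80.4 iou 0.918
wrist beaker 0.94 [ 99. 195.] [0.3514 0.2009]
wrist beaker 0.56 [296. 411.] [ 0.5757 -0.0494]
t 23.275 tcp [0.4724 0.0908 0.3082] yaw_x 84.65 w 1.0005000024758162 gf 0.0 ft [ 0.1  0.4 -0.2] z [-0.  0. -1.]
togo cm [ 7.78 -3.48 24.03] world cm [ -2.75   8.07 -24.02] spin 79.95
```

Request:
send_rows(motion=[{"gripper": 1,"slide": [3.8,-1.7,0],"spin": 0},{"gripper": 1,"slide": [3.9,-1.7,0],"spin": 10},{"gripper": 1,"slide": [0,0,0],"spin": 10},{"gripper": 1,"slide": [0,0,0],"spin": 10},{"gripper": 1,"slide": [0,0,0],"spin": 10},{"gripper": 1,"slide": [0,0,0],"spin": 10},{"gripper": 1,"slide": [0,0,0],"spin": 10},{"gripper": 1,"slide": [0,0,0],"spin": 10}])

```text
time: 24.28
tool_pos: [0.4457, 0.1703, 0.3082]
orientation: [-0.0, 0.992, 0.124, -0.0]
ft_force: [0.3, 0.3, 0.6]
gripper_width: 1.001
grasp_force: 0.0
```

Request:
send_rows(motion=[{"gripper": 1,"slide": [0,0,0],"spin": 10},{"gripper": 1,"slide": [0,0,0],"spin": 0}])

```text
time: 24.52
tool_pos: [0.4457, 0.1703, 0.3082]
orientation: [-0.0, 0.999, 0.041, -0.0]
ft_force: [-0.9, -0.1, -0.7]
gripper_width: 0.995
grasp_force: 0.0
```

```bash
python3 -c "
from h import *
pose(); print(np.round(st()[0]['joint_positions'],2)); boxes('wrist','w10.png',['cart1_c']); togo(.4449,.1715,.068,4.7)"
```

```text
t 24.525 tcp [0.4457 0.1703 0.3082] yaw_x 4.68 w 0.9953114457207556 gf 0.0 ft [-0.9 -0.1 -0.7] z [-0. -0. -1.]
[-0.19  0.23 -0.35  1.88  0.09  1.05 -2.07]
cart1_c 0.94 [260.  92.  69.  76.] [ 71. 195.  93.] coloured
cart1_c 0.67 [429. 279.  68.  61.] [146. 119.  10.] coloured
togo cm [-0.07 -0.14 24.03] world cm [ -0.09   0.14 -24.03] spin 0.16
```

View pics/w10.png

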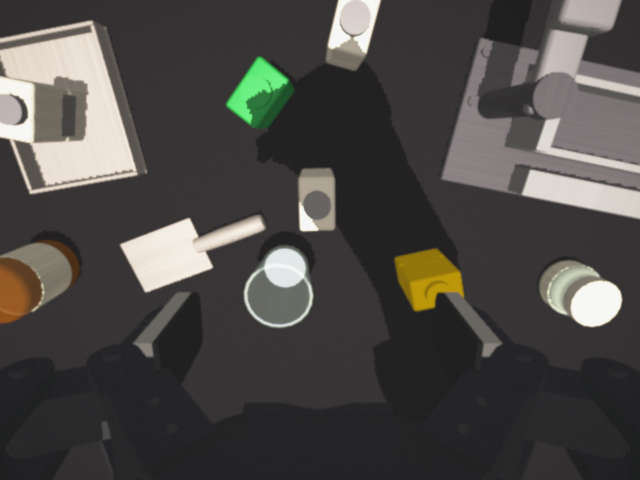

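```bash
python3 -c "
from h import *
I,K,E=cam('wrist'); print(proj([.4449,.1715,.088],K,E), ray((205,317),K,E,.088), ray((36,356),K,E,.088),ray((17,358),K,E,.088))"
```

```text
(np.float64(205.39255376547976), np.float64(316.18384036322544)) [0.44532949 0.17078431 0.088     ] [0.58877308 0.15091071 0.088     ] [0.60288231 0.15086435 0.088     ]
```

Request:
send_rows(motion=[{"gripper": 1,"slide": [-0.1,-0.1,6],"spin": 0},{"gripper": 1,"slide": [0,0,6],"spin": 0},{"gripper": 1,"slide": [0,0,6],"spin": 0},{"gripper": 1,"slide": [0,0,3],"spin": 0}])

```text
time: 25.18
tool_pos: [0.4436, 0.1704, 0.0957]
orientation: [0.0, 0.999, 0.041, -0.001]
ft_force: [1.2, -0.1, 0.9]
gripper_width: 0.997
grasp_force: 0.0
```

Request:
send_rows(motion=[{"gripper": 1,"slide": [0.1,0,2.8],"spin": 0},{"gripper": 0.2,"slide": [0,0,0],"spin": 0},{"gripper": 0.2,"slide": [0,0,0],"spin": 0},{"gripper": 0.2,"slide": [0,0,0],"spin": 0},{"gripper": 0.2,"slide": [0,0,0],"spin": 0},{"gripper": 0.2,"slide": [0,0,0],"spin": 0},{"gripper": 0.2,"slide": [0,0,0],"spin": 0}])

```text
time: 26.05
tool_pos: [0.4464, 0.171, 0.0715]
orientation: [-0.0, 0.999, 0.04, 0.001]
ft_force: [-0.8, -0.4, 7.6]
gripper_width: 0.395
grasp_force: 29.2
```

```bash
python3 -c "
from h import *
pose(); p=st()[1]; togo(*f2w(30,0),.25,-5.5)"
```

```text
t 26.05 tcp [0.4464 0.171  0.0715] yaw_x 4.58 w 0.3951178343891288 gf 29.17169898748398 ft [-0.8 -0.4  7.6] z [ 0.002  0.001 -1.   ]
togo cm [  7.62  26.38 -17.85] world cm [  9.67 -25.7   17.85] spin 10.08
```

Request:
send_rows(motion=[{"gripper": 0.2,"slide": [0,0,-3],"spin": 0},{"gripper": 0.2,"slide": [0,0,-6],"spin": 0},{"gripper": 0.2,"slide": [0,0,-6],"spin": 0},{"gripper": 0.2,"slide": [1.6,4,-2.8],"spin": 0},{"gripper": 0.2,"slide": [1.6,5.6,0],"spin": 0},{"gripper": 0.2,"slide": [1.6,5.6,0],"spin": 0},{"gripper": 0.2,"slide": [1.6,5.6,0],"spin": 0},{"gripper": 0.2,"slide": [1.2,5.6,0],"spin": 10}])

```text
time: 27.05
tool_pos: [0.543, -0.0884, 0.2494]
orientation: [-0.0, 0.999, -0.049, 0.001]
ft_force: [0.8, 0.3, 0.0]
gripper_width: 0.393
grasp_force: 30.8
```

Request:
send_rows(motion=[{"gripper": 0.2,"slide": [0,0,0],"spin": 0}])

```text
time: 27.18
tool_pos: [0.5428, -0.0909, 0.2489]
orientation: [0.001, 0.999, -0.052, 0.0]
ft_force: [-0.1, 1.2, -2.0]
gripper_width: 0.392
grasp_force: 30.7
```

```bash
python3 -c "
from h import *
pose(); togo(*f2w(30,0),.085,-5.5); look('wrist','w11.png',['cart1_c','reader_hinge','notch'])"
```

```text
t 27.175 tcp [ 0.5428 -0.0909  0.2489] yaw_x -5.91 w 0.3916683084158122 gf 30.73739469051361 ft [-0.1  1.2 -2. ] z [ 0.001 -0.001 -1.   ]
togo cm [-0.03 -0.51 16.39] world cm [  0.04   0.49 -16.39] spin -0.41
wrist reader_hinge 0.45 [279. 478.] [ 0.4895 -0.206 ]
wrist notch 0.69 [277. 479.] [ 0.4627 -0.2325]
wrist notch 0.46 [390.  78.] [0.3818 0.1674]
wrist notch 0.31 [361. 371.] [ 0.3854 -0.1276]
```

View pics/w11.png

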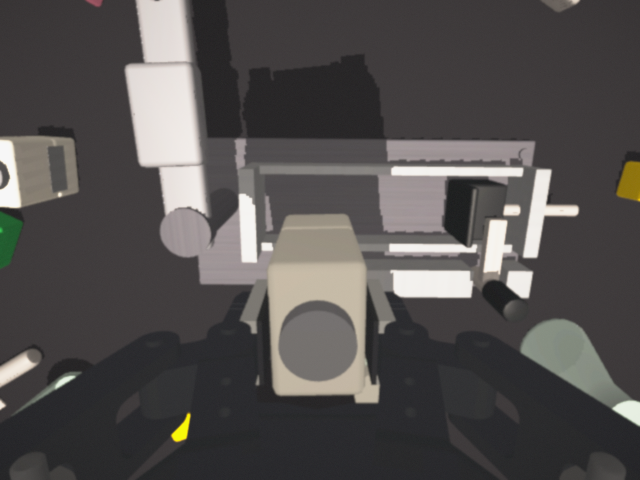

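Request:
send_rows(motion=[{"gripper": 0.2,"slide": [0,-0.3,5],"spin": -0.4},{"gripper": 0.2,"slide": [0,0,4],"spin": 0},{"gripper": 0.2,"slide": [0,0,3],"spin": 0},{"gripper": 0.2,"slide": [0,0,2],"spin": 0},{"gripper": 0.2,"slide": [0,0,1.5],"spin": 0},{"gripper": 0.2,"slide": [0,0,0.7],"spin": 0},{"gripper": 0.2,"slide": [0,0,0],"spin": 0}])

```text
time: 28.25
tool_pos: [0.5429, -0.0831, 0.0864]
orientation: [-0.0, 0.999, -0.044, -0.0]
ft_force: [-0.3, 0.7, -0.3]
gripper_width: 0.394
grasp_force: 30.7
```

```bash
python3 -c "
from h import *
pose(); print(w2f(st()[1]))"
```

```text
t 28.25 tcp [ 0.5429 -0.0831  0.0864] yaw_x -5.01 w 0.3937009458129264 gf 30.70128858089447 ft [-0.3  0.7 -0.3] z [-0.  0. -1.]
[32.8  0.5]
```

Request:
send_rows(motion=[{"gripper": 0.2,"slide": [0,0,0.3],"spin": 0},{"gripper": 0.58,"slide": [0,0,0],"spin": 0},{"gripper": 0.58,"slide": [0,0,0],"spin": 0},{"gripper": 0.58,"slide": [0,0,0],"spin": 0},{"gripper": 0.58,"slide": [0,0,0],"spin": 0},{"gripper": 0.58,"slide": [0,0,-3],"spin": 0},{"gripper": 0.58,"slide": [0,0,-6],"spin": 0},{"gripper": 1,"slide": [0,0,-6],"spin": 0}])

```text
time: 29.25
tool_pos: [0.5425, -0.0833, 0.235]
orientation: [-0.0, 0.999, -0.044, -0.0]
ft_force: [0.0, 0.4, 0.2]
gripper_width: 0.776
grasp_force: 0.0
```

Request:
send_rows(motion=[{"gripper": 1,"slide": [0.5,-2,-5],"spin": 0},{"gripper": 1,"slide": [0.8,-5,-2.5],"spin": 0},{"gripper": 1,"slide": [0.8,-5.5,0],"spin": 0},{"gripper": 1,"slide": [0.8,-5.5,0],"spin": 0},{"gripper": 1,"slide": [0,-4,0],"spin": 4},{"gripper": 1,"slide": [0,0,0],"spin": 0},{"gripper": 1,"slide": [0,0,0],"spin": 0}])

```text
time: 30.12
tool_pos: [0.591, 0.1325, 0.3082]
orientation: [0.0, 0.997, -0.079, -0.0]
ft_force: [0.3, -0.1, -0.1]
gripper_width: 0.999
grasp_force: 0.0
```

```bash
python3 -c "
from h import *
pose(); boxes('wrist','w12.png',['cart1_c','used_c']); look('wrist',None,['cart1_c','used_c']); look('top',None,['cart1_c','used_c']);togo(.602,.152,.068,-9.6)"
```

```text
t 30.125 tcp [0.591  0.1325 0.3082] yaw_x -9.02 w 0.9994040891525326 gf 0.0 ft [ 0.3 -0.1 -0.1] z [-0.    -0.001 -1.   ]
cart1_c 0.81 [424. 374.  59.  74.] [146. 118.  11.] coloured
cart1_c 0.55 [542. 212.  75.  67.] [139. 131. 120.] white
  fit [ 0.5382 -0.0906] yaw 87.5 iou 0.935
cart1_c 0.55 [234. 260.  63.  73.] [ 75. 217.  99.] coloured
used_c 0.89 [ 52. 316.  85.  76.] [129. 122. 110.] white
  fit [0.5044 0.4457] yaw 78.4 iou 0.942
used_c 0.72 [496. 130.  80. 255.] [194. 184. 180.] white
  fit [ 0.6252 -0.0418] yaw 103.8 iou 0.285
used_c 0.56 [345.  26.  52.  51.] [243. 154. 176.] coloured
used_c 0.38 [153.  54.  91.  89.] [172. 167. 215.] coloured
wrist cart1_c 0.95 [215. 537.] [ 0.5348 -0.0922]
wrist cart1_c 0.92 [369. 423.] [0.3677 0.0425]
wrist cart1_c 0.87 [259. 237.] [0.537  0.2298]
wrist used_c 0.95 [  8. 346.] [0.756  0.0808]
wrist used_c 0.75 [313.  58.] [0.51   0.4328]
top cart1_c 0.91 [240. 369.] [ 0.5465 -0.0801]
top cart1_c 0.78 [239. 249.] [0.544  0.2401]
top used_c 0.73 [254. 174.] [0.496  0.4343]
top used_c 0.68 [161. 314.] [0.7586 0.0713]
top used_c 0.59 [251. 494.] [ 0.524  -0.4037]
togo cm [ 0.78 -2.05 24.04] world cm [  1.09   1.91 -24.04] spin 0.54
```

View pics/w12.png

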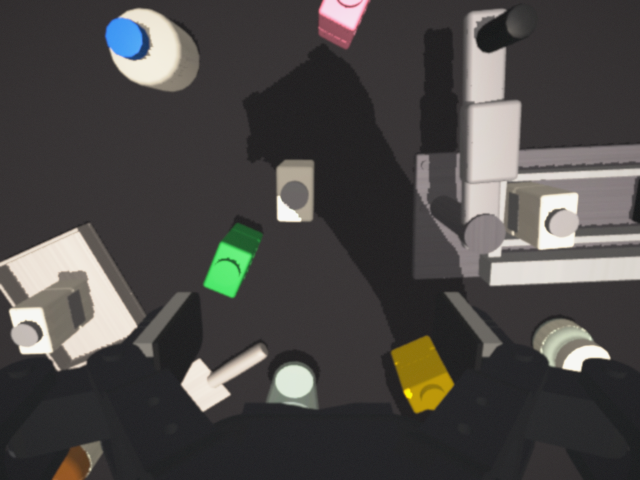

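Run:
```python
from h import *
I,K,E=cam('wrist')
b=ray((194.5,294.5),K,E,.088); print(b)
for yw in (-3,-6,-9,-12):
    y=np.radians(yw);X=np.array([np.cos(y),np.sin(y)]);Y=np.array([-X[1],X[0]])
    print(yw,[np.round(proj([*(b[:2]+i*.026*X+j*.017*Y),.08],K,E)[::-1]).tolist() for i,j in((1,1),(1,-1),(-1,-1),(-1,1))])
G=cv2.cvtColor(I,cv2.COLOR_RGB2GRAY)[150:235,262:330]; m=(cv2.cvtColor(I,cv2.COLOR_RGB2GRAY)[150:235,262:330]>70).astype(np.uint8)
c=max(cv2.findContours(m,0,2)[0],key=cv2.contourArea); r=cv2.minAreaRect(c); print(r, cv2.boxPoints(r)+[262,150])
togo(b[0],b[1],.068,-9)
```

```text
[0.60352371 0.1526434  0.088     ]
-3 [[273.0, 167.0], [310.0, 163.0], [316.0, 218.0], [281.0, 222.0]]
-6 [[275.0, 166.0], [312.0, 164.0], [315.0, 219.0], [279.0, 221.0]]
-9 [[276.0, 165.0], [313.0, 165.0], [313.0, 220.0], [278.0, 220.0]]
-12 [[277.0, 164.0], [315.0, 166.0], [312.0, 221.0], [276.0, 219.0]]
((33.0, 40.5), (63.0, 38.0), 90.0) [[276. 159.]
 [314. 159.]
 [314. 222.]
 [276. 222.]]
togo cm [ 0.93 -2.13 24.03] world cm [  1.25   1.96 -24.03] spin -0.04
```

Request:
send_rows(motion=[{"gripper": 0.85,"slide": [0.9,-2.1,5],"spin": 0},{"gripper": 0.85,"slide": [0,0,6],"spin": 0},{"gripper": 0.85,"slide": [0,0,6],"spin": 0},{"gripper": 0.85,"slide": [0,0,4],"spin": 0},{"gripper": 0.85,"slide": [0,0,2.8],"spin": 0},{"gripper": 0.85,"slide": [0,0,0],"spin": 0}])

```text
time: 31.38
tool_pos: [0.6021, 0.1523, 0.0686]
orientation: [0.001, 0.997, -0.079, -0.002]
ft_force: [0.9, 0.1, 0.9]
gripper_width: 0.851
grasp_force: 0.0
```

Request:
send_rows(motion=[{"gripper": 0.2,"slide": [0,0,0],"spin": 0},{"gripper": 0.2,"slide": [0,0,0],"spin": 0},{"gripper": 0.2,"slide": [0,0,0],"spin": 0},{"gripper": 0.2,"slide": [0,0,0],"spin": 0},{"gripper": 0.2,"slide": [0,0,0],"spin": 0},{"gripper": 0.2,"slide": [0,0,0],"spin": 0}])

```text
time: 32.12
tool_pos: [0.604, 0.1527, 0.0718]
orientation: [-0.0, 0.997, -0.079, 0.001]
ft_force: [-0.6, -0.4, 7.3]
gripper_width: 0.39
grasp_force: 29.7
```

```bash
python3 -c "
from h import *
pose(); togo(*f2w(-32,0),.25,-5.5); print(w2f((.5382,-.0906)))"
```

```text
t 32.125 tcp [0.604  0.1527 0.0718] yaw_x -9.04 w 0.3902551568678629 gf 29.700263142585754 ft [-0.6 -0.4  7.3] z [ 0.002  0.001 -1.   ]
togo cm [ -1.84  30.7  -17.85] world cm [ -6.68 -30.04  17.82] spin -3.54
[25.   4.5]
```

Request:
send_rows(motion=[{"gripper": 0.2,"slide": [0,0,-3],"spin": 0},{"gripper": 0.2,"slide": [0,0,-6],"spin": 0},{"gripper": 0.2,"slide": [0,0,-6],"spin": 0},{"gripper": 0.2,"slide": [-0.2,3,-2.8],"spin": 0},{"gripper": 0.2,"slide": [-0.4,5.6,0],"spin": 0},{"gripper": 0.2,"slide": [-0.4,5.6,0],"spin": 0},{"gripper": 0.2,"slide": [-0.4,5.6,0],"spin": 0},{"gripper": 0.2,"slide": [-0.4,5.6,0],"spin": 0}])

```text
time: 33.12
tool_pos: [0.545, -0.0972, 0.2493]
orientation: [0.0, 0.997, -0.079, 0.001]
ft_force: [1.3, -0.8, -1.0]
gripper_width: 0.394
grasp_force: 30.7
```

Request:
send_rows(motion=[{"gripper": 0.2,"slide": [-0.1,5.5,0],"spin": -3.5},{"gripper": 0.2,"slide": [0,0,0],"spin": 0}])

```text
time: 33.38
tool_pos: [0.5347, -0.1543, 0.2491]
orientation: [0.001, 0.999, -0.051, 0.0]
ft_force: [0.9, 1.0, -0.6]
gripper_width: 0.395
grasp_force: 30.7
```

```bash
python3 -c "
from h import *
pose(); togo(*f2w(-36,0),.085,-5.5); boxes('wrist','w13.png',['cart1_c'])"
```

```text
t 33.375 tcp [ 0.5347 -0.1543  0.2491] yaw_x -5.86 w 0.39548913401269303 gf 30.749984979629517 ft [ 0.9  1.  -0.6] z [ 0.001 -0.002 -1.   ]
togo cm [ 0.17 -0.3  16.41] world cm [  0.21   0.26 -16.41] spin -0.36
cart1_c 0.83 [230. 213.  65.  79.] [242. 238. 235.] white
  fit [ 0.5392 -0.0797] yaw 85.9 iou 0.976
cart1_c 0.74 [128. 404.  20.  29.] [247. 247.  10.] coloured
cart1_c 0.7 [319. 305. 101. 180.] [158. 149. 135.] white
  fit [ 0.3984 -0.1401] yaw 142.8 iou 0.285
cart1_c 0.27 [424. 268.  45.  98.] [115. 110. 105.] white
```

Request:
send_rows(motion=[{"gripper": 0.2,"slide": [0.1,-0.2,5],"spin": -0.3},{"gripper": 0.2,"slide": [0,0,4],"spin": 0},{"gripper": 0.2,"slide": [0,0,3],"spin": 0},{"gripper": 0.2,"slide": [0,0,2],"spin": 0},{"gripper": 0.2,"slide": [0,0,1.5],"spin": 0},{"gripper": 0.2,"slide": [0,0,0.8],"spin": 0},{"gripper": 0.2,"slide": [0,0,0],"spin": 0}])

```text
time: 34.35
tool_pos: [0.5372, -0.1474, 0.0853]
orientation: [-0.0, 0.999, -0.045, -0.0]
ft_force: [0.9, -0.1, 0.1]
gripper_width: 0.385
grasp_force: 30.7
```

```bash
python3 -c "
from h import *
pose(); print(w2f(st()[1]))"
```

```text
t 34.35 tcp [ 0.5372 -0.1474  0.0853] yaw_x -5.21 w 0.38536315724513087 gf 30.712085366249084 ft [ 0.9 -0.1  0.1] z [-0.  0. -1.]
[-31.7   0. ]
```

Request:
send_rows(motion=[{"gripper": 0.2,"slide": [0,0,0.2],"spin": 0},{"gripper": 0.58,"slide": [0,0,0],"spin": 0},{"gripper": 0.58,"slide": [0,0,0],"spin": 0},{"gripper": 0.58,"slide": [0,0,0],"spin": 0},{"gripper": 0.58,"slide": [0,0,0],"spin": 0},{"gripper": 0.58,"slide": [0,0,-4],"spin": 0},{"gripper": 0.58,"slide": [0,0,-6],"spin": 0},{"gripper": 0.58,"slide": [0,0,-5],"spin": 0}])

```text
time: 35.35
tool_pos: [0.5371, -0.1477, 0.2355]
orientation: [0.0, 0.999, -0.046, 0.0]
ft_force: [1.4, 0.0, 0.5]
gripper_width: 0.579
grasp_force: 0.0
```

Request:
send_rows(motion=[{"gripper": 1,"slide": [-1.6,2.3,-3],"spin": 0},{"gripper": 1,"slide": [-1.6,2.3,-3],"spin": 0},{"gripper": 1,"slide": [-1.6,2.3,-2],"spin": 0},{"gripper": 1,"slide": [-1.6,2.3,0],"spin": 0},{"gripper": 1,"slide": [0,0,0],"spin": 0}])

```text
time: 35.98
tool_pos: [0.4638, -0.2351, 0.3136]
orientation: [0.0, 0.999, -0.047, 0.0]
ft_force: [0.2, 0.3, -0.6]
gripper_width: 0.997
grasp_force: 0.0
```

```bash
python3 -c "
from h import *
pose(); togo(*f2w(-126,64),.093,-5.5); boxes('wrist','w14.png',['cart1_c']); look('wrist',None,['knob'])"
```

```text
t 35.975 tcp [ 0.4638 -0.2351  0.3136] yaw_x -5.4 w 0.9972926673230054 gf 0.0 ft [ 0.2  0.3 -0.6] z [ 0.    -0.001 -1.   ]
togo cm [ 7.000e-02 -2.000e-02  2.206e+01] world cm [  0.07  -0.   -22.06] spin 0.1
cart1_c 0.86 [173. 126.  55.  63.] [243. 239. 228.] white
  fit [ 0.5453 -0.1043] yaw 83.6 iou 0.734
cart1_c 0.72 [ 78. 306.  90.  70.] [157. 127.  10.] coloured
cart1_c 0.29 [342. 165. 114. 117.] [45. 46. 47.] white
wrist knob 0.71 [128.  34.] [0.5555 0.0099]
wrist knob 0.61 [202. 319.] [ 0.4664 -0.2346]
```

View pics/w14.png

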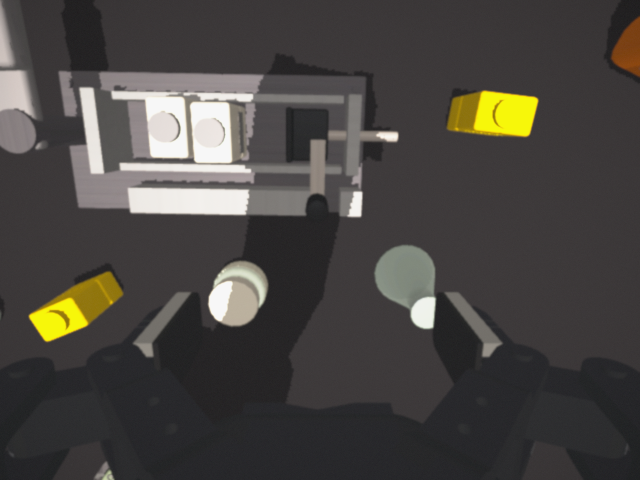

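Request:
send_rows(motion=[{"gripper": 1,"slide": [0,0,6],"spin": 0},{"gripper": 1,"slide": [0,0,6],"spin": 0},{"gripper": 1,"slide": [0,0,6],"spin": 0},{"gripper": 1,"slide": [0.1,0,4],"spin": 0},{"gripper": 0.1,"slide": [0,0,0],"spin": 0},{"gripper": 0.1,"slide": [0,0,0],"spin": 0},{"gripper": 0.1,"slide": [0,0,0],"spin": 0},{"gripper": 0.1,"slide": [0,0,0],"spin": 0}], force=40)

```text
time: 37.17
tool_pos: [0.4667, -0.2351, 0.095]
orientation: [0.001, 0.999, -0.046, 0.001]
ft_force: [-1.3, -3.6, 9.5]
gripper_width: 0.236
grasp_force: 39.0
```

Request:
send_rows(motion=[{"gripper": 0.1,"slide": [0,0,0],"spin": 0},{"gripper": 0.1,"slide": [0,0,0],"spin": 0},{"gripper": 0.1,"slide": [0,0,0],"spin": 0},{"gripper": 0.1,"slide": [0,0.4,0],"spin": 0},{"gripper": 0.1,"slide": [0,0.4,0],"spin": 0},{"gripper": 0.1,"slide": [0,0,0],"spin": 0}])

```text
time: 37.92
tool_pos: [0.4663, -0.2406, 0.0948]
orientation: [-0.0, 0.999, -0.045, 0.001]
ft_force: [0.1, 11.6, 13.5]
gripper_width: 0.235
grasp_force: 39.8
```

```bash
python3 -c "
from h import *
pose(); print(w2f(st()[1]))"
```

```text
t 37.925 tcp [ 0.4663 -0.2406  0.0948] yaw_x -5.2 w 0.23491234510953382 gf 39.7806715965271 ft [ 0.1 11.6 13.5] z [ 0.002  0.001 -1.   ]
[-131.2   61.7]
```

Request:
send_rows(motion=[{"gripper": 0.1,"slide": [0.6,0,0],"spin": 0},{"gripper": 0.1,"slide": [0.6,0,0],"spin": 0},{"gripper": 0.1,"slide": [0.6,0,0],"spin": 0},{"gripper": 0.1,"slide": [0,0,0],"spin": 0}])

```text
time: 38.42
tool_pos: [0.4841, -0.2419, 0.0948]
orientation: [-0.001, 0.999, -0.045, 0.001]
ft_force: [-3.6, 12.2, 16.0]
gripper_width: 0.233
grasp_force: 40.1
```

```bash
python3 -c "
from h import *
pose(); print(w2f(st()[1]))"
```

```text
t 38.425 tcp [ 0.4841 -0.2419  0.0948] yaw_x -5.18 w 0.23320195693742063 gf 40.10346472263336 ft [-3.6 12.2 16. ] z [ 0.001  0.001 -1.   ]
[-130.8   43.8]
```

Request:
send_rows(motion=[{"gripper": 0.1,"slide": [0,-1.4,0],"spin": 0},{"gripper": 0.1,"slide": [0,-1.4,0],"spin": 0},{"gripper": 0.1,"slide": [0,-1.4,0],"spin": 0},{"gripper": 0.1,"slide": [0,-1.4,0],"spin": 0},{"gripper": 0.1,"slide": [0,-1.4,0],"spin": 0},{"gripper": 0.1,"slide": [0,-1.4,0],"spin": 0},{"gripper": 0.1,"slide": [0,-1.4,0],"spin": 0},{"gripper": 0.1,"slide": [0,-0.6,0],"spin": 0}])

```text
time: 39.42
tool_pos: [0.4943, -0.1383, 0.0949]
orientation: [-0.0, 0.999, -0.045, 0.002]
ft_force: [2.4, 5.8, 9.4]
gripper_width: 0.228
grasp_force: 39.3
```

```bash
python3 -c "
from h import *
pose(); print(w2f(st()[1]))"
```

```text
t 39.425 tcp [ 0.4943 -0.1383  0.0949] yaw_x -5.17 w 0.2284911003318315 gf 39.332154393196106 ft [2.4 5.8 9.4] z [ 0.004  0.    -1.   ]
[-26.7  43.6]
```

Release; the spring closes the remaining few mm. Then rise and look.

Request:
send_rows(motion=[{"gripper": 0.1,"slide": [0,-0.2,0],"spin": 0},{"gripper": 1,"slide": [0,0,0],"spin": 0},{"gripper": 1,"slide": [0,0,0],"spin": 0},{"gripper": 1,"slide": [0,0,0],"spin": 0},{"gripper": 1,"slide": [0,0,0],"spin": 0},{"gripper": 1,"slide": [0,0,-4],"spin": 0},{"gripper": 1,"slide": [0,0,-6],"spin": 0},{"gripper": 1,"slide": [0,0,-6],"spin": 0}])

```text
time: 40.42
tool_pos: [0.4924, -0.1377, 0.2551]
orientation: [-0.0, 0.999, -0.046, -0.0]
ft_force: [0.2, 0.4, 0.1]
gripper_width: 0.999
grasp_force: 0.0
```

Request:
send_rows(motion=[{"gripper": 1,"slide": [0,0,-5],"spin": 0},{"gripper": 1,"slide": [3,-3,-2],"spin": 0},{"gripper": 1,"slide": [4,-3,0],"spin": 0},{"gripper": 1,"slide": [3,-2,0],"spin": 0},{"gripper": 1,"slide": [0,0,0],"spin": 0},{"gripper": 1,"slide": [0,0,0],"spin": 0}])

```text
time: 41.18
tool_pos: [0.5993, -0.0675, 0.323]
orientation: [0.0, 0.999, -0.046, -0.0]
ft_force: [-0.4, -0.3, 0.5]
gripper_width: 0.997
grasp_force: 0.0
```

```bash
python3 -c "
from h import *
pose(); look('wrist','w15.png',['knob','reader_handle','reader_hinge','cart1_c','follower_face'])"
```

```text
t 41.175 tcp [ 0.5993 -0.0675  0.323 ] yaw_x -5.25 w 0.9974755512230085 gf 0.0 ft [-0.4 -0.3  0.5] z [-0.001 -0.    -1.   ]
wrist knob 0.64 [299. 390.] [ 0.4923 -0.1313]
wrist reader_handle 0.86 [ 88. 232.] [ 0.7007 -0.0132]
wrist reader_hinge 0.64 [262. 254.] [ 0.5511 -0.0023]
wrist cart1_c 0.95 [267.  56.] [0.5423 0.2348]
wrist cart1_c 0.62 [389. 246.] [0.3628 0.0428]
wrist cart1_c 0.6 [300. 390.] [ 0.4676 -0.1398]
wrist follower_face 0.73 [246. 360.] [ 0.5395 -0.1083]
```

View pics/w15.png

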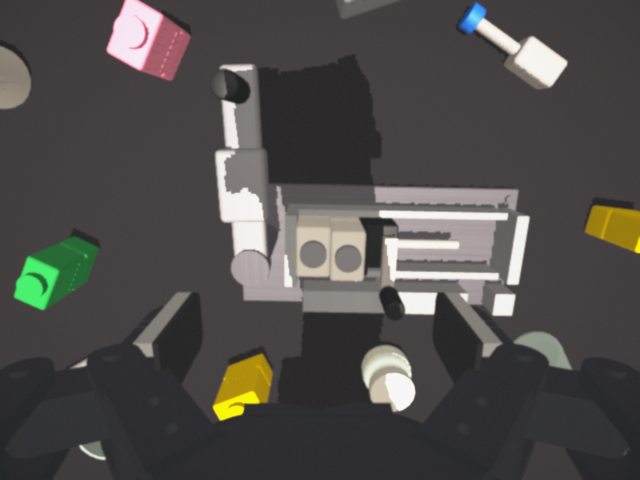

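```bash
python3 -c "
from h import *
togo(.7007,-.0132,.147,-5.25)
a=np.radians(np.linspace(-4.2,-95.5,11)); C=np.array([.5513,-.0018]); P=C+.15*np.c_[np.cos(a),np.sin(a)]
y=np.radians(-5.25);x=np.array([np.cos(y),np.sin(y)]);yy=np.array([np.sin(y),-np.cos(y)])
for d in np.diff(P,axis=0)*100: print((d@x).round(2),(d@yy).round(2))
print(P[-1])"
```

```text
togo cm [ 9.58 -6.34 17.66] world cm [ 10.12   5.43 -17.66] spin -0.02
-0.15 2.38
-0.52 2.33
-0.89 2.22
-1.23 2.05
-1.54 1.83
-1.81 1.56
-2.03 1.25
-2.2 0.92
-2.32 0.56
-2.38 0.18
[ 0.53692314 -0.15110943]
```

Request:
send_rows(motion=[{"gripper": 1,"slide": [4.8,-3.2,0],"spin": 0},{"gripper": 1,"slide": [4.8,-3.1,0],"spin": 0},{"gripper": 1,"slide": [0,0,5],"spin": 0},{"gripper": 1,"slide": [0,0,5],"spin": 0},{"gripper": 1,"slide": [0,0,5],"spin": 0},{"gripper": 1,"slide": [0,0,2.6],"spin": 0},{"gripper": 0.1,"slide": [0,0,0],"spin": 0},{"gripper": 0.1,"slide": [0,0,0],"spin": 0}], force=40)

```text
time: 42.48
tool_pos: [0.7017, -0.0133, 0.1488]
orientation: [-0.0, 0.999, -0.046, 0.001]
ft_force: [-0.4, -0.5, 0.3]
gripper_width: 0.603
grasp_force: 0.0
```

Request:
send_rows(motion=[{"gripper": 0.1,"slide": [0,0,0],"spin": 0},{"gripper": 0.1,"slide": [0,0,0],"spin": 0},{"gripper": 0.1,"slide": [0,0,0],"spin": 0},{"gripper": 0.1,"slide": [0,0,0],"spin": 0}])

```text
time: 42.98
tool_pos: [0.7016, -0.0132, 0.1487]
orientation: [-0.0, 0.999, -0.046, 0.001]
ft_force: [-1.8, -0.0, 7.7]
gripper_width: 0.234
grasp_force: 38.7
```

Request:
send_rows(motion=[{"gripper": 0.1,"slide": [-0.15,2.38,0],"spin": 0},{"gripper": 0.1,"slide": [-0.52,2.33,0],"spin": 0},{"gripper": 0.1,"slide": [-0.89,2.22,0],"spin": 0},{"gripper": 0.1,"slide": [-1.23,2.05,0],"spin": 0},{"gripper": 0.1,"slide": [-1.54,1.83,0],"spin": 0},{"gripper": 0.1,"slide": [0,0,0],"spin": 0}])

```text
time: 43.72
tool_pos: [0.647, -0.1182, 0.1484]
orientation: [0.0, 0.999, -0.046, -0.0]
ft_force: [-2.3, 0.5, 4.6]
gripper_width: 0.236
grasp_force: 40.2
```

```bash
python3 -c "
from h import *
pose(); p=st()[1]; d=p[:2]-[.5513,-.0018]; print(np.hypot(*d),np.degrees(np.arctan2(d[1],d[0])));togo(.5369,-.1511,.149)"
```

```text
t 43.725 tcp [ 0.647  -0.1182  0.1484] yaw_x -5.32 w 0.23561232129684986 gf 40.241825580596924 ft [-2.3  0.5  4.6] z [-0. -0. -1.]
0.15068603142359255 -50.56535186583089
togo cm [-10.66   4.3   -0.06] world cm [-11.01  -3.29   0.06] spin None
```

Request:
send_rows(motion=[{"gripper": 0.1,"slide": [-1.81,1.56,0],"spin": 0},{"gripper": 0.1,"slide": [-2.03,1.25,0],"spin": 0},{"gripper": 0.1,"slide": [-2.2,0.92,0],"spin": 0},{"gripper": 0.1,"slide": [-2.32,0.56,0],"spin": 0},{"gripper": 0.1,"slide": [-2.38,0.15,0],"spin": 0},{"gripper": 0.1,"slide": [0,0,0],"spin": 0}])

```text
time: 44.48
tool_pos: [0.5363, -0.1517, 0.1482]
orientation: [0.0, 0.999, -0.046, 0.0]
ft_force: [0.1, -1.6, 2.5]
gripper_width: 0.238
grasp_force: 41.3
```

```bash
python3 -c "
from h import *
pose(); p=st()[1]; d=p[:2]-[.5513,-.0018]; print(np.hypot(*d),np.degrees(np.arctan2(d[1],d[0])));look('wrist',None,['reader_handle','reader_hinge'])"
```

```text
t 44.475 tcp [ 0.5363 -0.1517  0.1482] yaw_x -5.28 w 0.23762588738543888 gf 41.26363456249237 ft [ 0.1 -1.6  2.5] z [ 0.001 -0.001 -1.   ]
0.15065541143957656 -95.7045847589308
```

Request:
send_rows(motion=[{"gripper": 0.1,"slide": [-0.3,0,0],"spin": 0},{"gripper": 0.1,"slide": [0,0,0],"spin": 0}])

```text
time: 44.88
tool_pos: [0.5353, -0.1516, 0.1482]
orientation: [0.0, 0.999, -0.046, 0.001]
ft_force: [1.7, -2.7, 8.6]
gripper_width: 0.233
grasp_force: 41.9
```

Request:
send_rows(motion=[{"gripper": 1,"slide": [0,0,0],"spin": 0},{"gripper": 1,"slide": [0,0,0],"spin": 0},{"gripper": 1,"slide": [0,0,0],"spin": 0},{"gripper": 1,"slide": [0,0,0],"spin": 0},{"gripper": 1,"slide": [0,0,-4],"spin": 0},{"gripper": 1,"slide": [0,0,-6],"spin": 0},{"gripper": 1,"slide": [0,0,-6],"spin": 0},{"gripper": 1,"slide": [0,-2,-5],"spin": 0}])

```text
time: 45.88
tool_pos: [0.5356, -0.132, 0.3597]
orientation: [0.0, 0.999, -0.047, 0.001]
ft_force: [0.5, -0.3, -0.0]
gripper_width: 0.998
grasp_force: 0.0
```

Request:
send_rows(motion=[{"gripper": 1,"slide": [0,-2,-2],"spin": 0},{"gripper": 1,"slide": [0,0,0],"spin": 0},{"gripper": 1,"slide": [0,0,0],"spin": 0}])

```text
time: 46.25
tool_pos: [0.5373, -0.1118, 0.3763]
orientation: [0.0, 0.999, -0.046, -0.001]
ft_force: [-0.6, 0.1, -0.5]
gripper_width: 0.998
grasp_force: 0.0
```

```bash
python3 -c "
from h import *
pose(); look('wrist','w16.png',['knob','reader_handle','reader_hinge','notch'])
for n in('top','scene'): look(n,n+'9.png',['cart1_c','used_c'])
"
```

```text
t 46.25 tcp [ 0.5373 -0.1118  0.3763] yaw_x -5.26 w 0.9976659201402321 gf 0.0 ft [-0.6  0.1 -0.5] z [-0.001 -0.    -1.   ]
wrist knob 0.98 [230. 339.] [ 0.4932 -0.1317]
wrist reader_handle 0.91 [199. 362.] [ 0.537  -0.1531]
wrist reader_hinge 0.71 [190. 211.] [ 0.5524 -0.002 ]
wrist notch 0.74 [236. 418.] [ 0.4648 -0.2302]
top cart1_c 0.86 [308. 324.] [0.3659 0.0344]
top cart1_c 0.85 [240. 251.] [0.5406 0.2343]
top cart1_c 0.48 [235. 360.] [ 0.5592 -0.0571]
top used_c 0.88 [249. 494.] [ 0.529  -0.4054]
top used_c 0.7 [162. 311.] [0.7567 0.0793]
top used_c 0.67 [252. 172.] [0.5017 0.4406]
top used_c 0.36 [238. 340.] [ 0.5485 -0.002 ]
scene cart1_c 0.86 [213. 334.] [0.3626 0.0489]
scene cart1_c 0.68 [224. 259.] [ 0.438  -0.1495]
scene cart1_c 0.63 [220. 239.] [ 0.4321 -0.2089]
scene cart1_c 0.55 [266. 395.] [0.5348 0.2315]
scene cart1_c 0.53 [253. 287.] [ 0.5299 -0.0527]
scene used_c 0.84 [266. 478.] [0.5116 0.4401]
scene used_c 0.67 [238. 158.] [ 0.5409 -0.4033]
scene used_c 0.57 [333. 322.] [0.7704 0.0797]
```

View pics/w16.png

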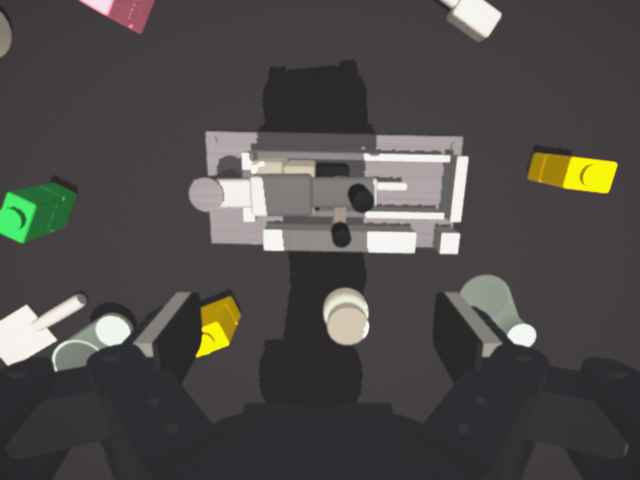

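View pics/scene9.png

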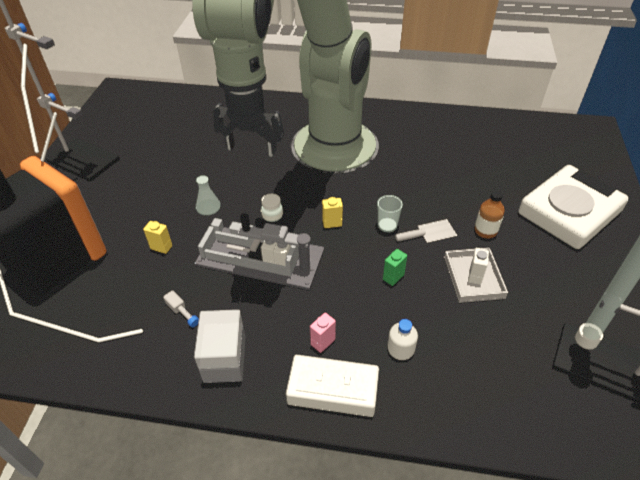

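The arm lies in line, the follower is closed on both fresh cartridges, the used one stands in the tray and no bystander has moved. Handing in.

```bash
python3 -c "
from rig import env
print(env.close_job())"
```

```text
the job is handed in; nothing more can be done
None
```

I handed the job in at about 46 s: the used cartridge stands in the tray, both fresh white cartridges stand upright in the track with the follower closed on them, the reader arm is back in line over the track, and the bystanders look undisturbed; no verdict was returned.

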